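Swap chased plaque blocks in a spring-keeper holder

TASK

Change over the plaque holder: clear the hammer off it onto the blue mat, then push the yellow wedge fully home into the lane so that it props the sprung keeper bar open by itself. With the keeper propped, move every finished (dark wood, chased) plaque block into the black tray, face up, and seat every fresh (pale wood, plain copper) block copper side up flat in a bay of its own, long side along the bay. Last, draw the wedge out so that the keeper springs shut over the fresh blocks, lay the wedge on the blue mat with the hammer, and leave the punch cases and the bench block undisturbed.

Things in the scene. Friction and masses are not known exactly. Their poses are not given: they have to be found in the camera images.
- finished0_c (a point): finished plaque block (may be absent): dark wood block 80 x 36 x 40 mm (x, y, z) topped with copper bearing three dark-ringed bosses, 0.16 kg; starts in a bay of the holder. Point: its centre, 20 mm above its underside; x along its 80 mm side, z up out of the copper face
- finished1_c (a point): finished plaque block (may be absent): dark wood block 80 x 36 x 40 mm (x, y, z) topped with copper bearing three dark-ringed bosses, 0.16 kg; starts in a bay of the holder. Point: its centre, 20 mm above its underside; x along its 80 mm side, z up out of the copper face
- finished2_c (a point): finished plaque block (may be absent): dark wood block 80 x 36 x 40 mm (x, y, z) topped with copper bearing three dark-ringed bosses, 0.16 kg; starts in a bay of the holder. Point: its centre, 20 mm above its underside; x along its 80 mm side, z up out of the copper face
- fresh0_c (a point): fresh plaque block (may be absent): pale wood block 80 x 36 x 40 mm (x, y, z) topped with plain copper, 0.16 kg; starts on the bench. Point: its centre, 20 mm above its underside; x along its 80 mm side, z up out of the copper face
- fresh1_c (a point): fresh plaque block (may be absent): pale wood block 80 x 36 x 40 mm (x, y, z) topped with plain copper, 0.16 kg; starts on the bench. Point: its centre, 20 mm above its underside; x along its 80 mm side, z up out of the copper face
- bay0 (a point): bay of the holder: point at the centre of its floor, 8 mm above the bench; x along the bay, away from the robot, y across. Inside 90 (x) x 44 (y) mm; wooden walls 6 mm thick, 10 mm high above its floor, so a block stands 30 mm proud. Pitch of the bays 72 mm. The shut keeper covers the far end of a seated block from x = +28 mm on, 4 mm above it
- bay1 (a point): bay of the holder: point at the centre of its floor, 8 mm above the bench; x along the bay, away from the robot, y across. Inside 90 (x) x 44 (y) mm; wooden walls 6 mm thick, 10 mm high above its floor, so a block stands 30 mm proud. Pitch of the bays 72 mm. The shut keeper covers the far end of a seated block from x = +28 mm on, 4 mm above it
- bay2 (a point): bay of the holder: point at the centre of its floor, 8 mm above the bench; x along the bay, away from the robot, y across. Inside 90 (x) x 44 (y) mm; wooden walls 6 mm thick, 10 mm high above its floor, so a block stands 30 mm proud. Pitch of the bays 72 mm. The shut keeper covers the far end of a seated block from x = +28 mm on, 4 mm above it
- keeper (a joint): sprung steel keeper bar over the far ends of all bays, underside 52, top 60 mm above the bench. Value: m it is pushed back along the bays' +x: 0 shut, 0.030 fully back, 0.020 clears the blocks. A spring shuts it (3.6 N shut, 6 N at 0.020). Under its left (+y) end hangs a red lug, 10 to 52 mm above the bench: the movable far wall of the wedge lane
- lane (a point): wedge lane at the holder's left end: where the wedge's centre lies when fully home; axes as the bays'. Floor: the holder's plywood board, 15 mm below, reaching to y = +129 mm. The wedge slides in along -y from the open +y side, its straight side on the fence, its slope pushing the lug back, tip against a stop at y = -64 mm. Up to 15 mm short still holds
- fence (a point): middle of the lane's near wall face (its +x face): fixed dark steel fence, 41 mm long in y, 40 mm high above the board, rounded at the +y entrance; axes as the bays'. The red lug faces it, 16 mm away in +x while the keeper is shut, its length 34 mm in y, entrance also rounded and 3 mm nearer +y
- wedge_c (a point): yellow wedge lying flat, 125 (x) x 36 (y) x 30 mm, 0.13 kg. Parallel from x = -62.5 to +17.5 mm; ahead the +y side slopes in to an 8 mm wide tip at x = +62.5; the -y side is straight. Dark dot on the tail's top. Point: mid-length, mid-width, mid-height. Fully home its x points along the lane's -y, its y along the lane's +x, and 48 mm of tail stands out, to grip across 36 mm near x = -42
- hammer_c (a point): hammer lying flat, 160 mm long, 0.22 kg; starts on the holder's board at the lane's open side. Point: mid-length, on the handle's axis, 12 mm above its underside; x towards the head. Handle 18 x 18 mm from x = -50 to +56 mm, end swelling 24 mm; steel head 24 (x) x 70 (y) x 24 mm high, centred at x = +68 mm; balance point about x = +34 mm
- mat: blue mat, fixed, 180 (x) x 160 (y) mm, 2 mm thick. Origin: centre of its underside, on the bench
- tray: black tray, fixed, 120 (x) x 184 (y) mm outside, 112 x 176 mm inside, walls 4 mm thick and 14 mm high, floor about 4 mm thick. Origin: centre of its underside, on the bench; three blocks fit with their 80 mm sides along x, at y = -56, 0 and +56 mm
- bench_block: bystander: wooden block with steel top, 100 x 100 x 90 mm. Origin: centre of its underside
- orange_case: bystander: orange punch case, 50 x 60 x 64 mm with punch ends. Origin: centre of its underside
- red_case: bystander: red punch case, 50 x 60 x 64 mm with punch ends. Origin: centre of its underside

How it is judged:
By the outcome, as a careful person would: the job done as asked, in the order asked, and still so for the second after the job is handed in, with the robot touching nothing.
Of finished0, finished1, finished2 only 2 to 3 are there at a start; the rules pass over those that are not, and their reading is None.
Of fresh0, fresh1 only 1 to 2 are there at a start; the rules pass over those that are not, and their reading is None.
At some moment in a run one of hammer, fresh0, fresh1 may be knocked a few centimetres aside while the robot is not near it.
It also fails if it takes over 210 s, if anything falls off the work surface, if the arm or the gripper's body presses on something with over 40 N, if the wrist force passes 120 N, or if a joint passes its speed limit or range.

ROBOT

A 6-joint arm with a two-finger parallel gripper is mounted at the origin on the work surface. World frame = base frame: x ahead of the robot, y to its left, z up, the work surface at z = 0. Lengths are in mm, angles in rad, forces in N, time in s.
With the tool pointing down it reaches from about 275 to 1000 mm from the base axis. Payload 8.4 kg.
Tool frame: the origin (TCP) lies between the finger pads; the fingertips stand 17 mm ahead of it and the grasp point (between the pads) lies 2 mm behind it (r.tcp_to_tips is the distance from the TCP to the fingertips, in mm); z points along the fingers, y is the line along which they close (so a half turn about z gives the same grasp; the last joint's range is limited). The gripper opens to 85 mm and grips with 20 to 120 N. Pads are 22 mm wide; open, the fingers measure 114 mm over their backs; the gripper's body (76 mm by 85 mm) begins 54 mm behind the grasp point. The pads swing forward as they close: fully open they stand 13 mm farther back than shut.
Start: joints at [1.159, 0.353, 1.633, -0, 1.155, -0.002], TCP at [249.015, 573.253, 248.281] pointing down, gripper open.
Joint ranges: [-2.63, 2.63], [-0.92, 2.1], [0.06, 2.66], [-1.3, 4.44], [0, 2.69], [-3.02, 3.02]. Speed limits (rad/s): [2.22, 2.22, 2.79, 3.14, 3.14, 3.14].

INTERFACE

Orientations are given as [roll, pitch, yaw] about the fixed x, y, z axes, in that order (R = Rz(yaw) Ry(pitch) Rx(roll)).
In Python, from rig import r gives the robot as it stands. The module is installed in compiled form; this text tells all that it offers.
- The arm moves only by the tool apply_moves, never from a script. Its argument "series" is text: rows parted by semicolons, each of 7 numbers parted by spaces: the shift along the tool's x, y, z in cm, then the turn, a rotation vector about the tool's x, y, z in rad, then the gripper's target within -1 to 1 (shut at 1, half-way at 0, fully open at -1). In form: tx ty tz rx ry rz fingers; .... A call has exactly 10 rows; each row shifts and turns the commanded pose from where the row before left it, along the tool's axes as they then stand; what a row does not reach is not made up. A row lasts 1/12 s, in which the tool goes at most 41.7 mm and 7.16 degrees, less where a joint would pass 70% of its speed; a pose out of reach is approached as far as the arm can. A call with a gripper value outside its range is refused whole. The fingers move at their own pace and stop on an object; "squeeze" is the grip in N (left out, the last holds). Time passes only in rows, so rows that do not move let the fingers close, or fill a call up. It gives the time, the measured TCP pose, the force and the opening at its end, in the units of the state.
- r.sense(): the state, without advancing time (a new reading comes with each control period).
- r.grab_frame(name): name is "scene" or "top" or "wrist"; returns the picture (420x560x3 uint8, blue, green, red); there is no depth.
- r.camera_info(name): a dict with "K" (3x3 intrinsics, pixels), "extrinsics" (4x4, takes a point from camera to world coordinates). Camera axes: x right, y down, z forward; pixel columns grow to the right and rows downward; lengths in mm; the calibration is good to about 2 mm. A picture is of the moment at which its call begins: read the wrist's pose just before it. camera_info takes no time and is no camera call; for the wrist camera it gives the pose at the moment of the call.
- r.sign_off(): hands the job in, once; it reports no verdict.
The state is a dict: "clock": time; "qpos": joint angles; "qvel": joint speeds; "joint_efforts": joint torques, N m; "eef_pos": TCP position; "tcp_rot": TCP orientation; "contact_force": force on the tool from outside, world axes, zero at the start; "wrist_torque": the same for the moment, N m; "opening": opening from 0.0 (shut) to 1.0 (fully open).
Only numpy, scipy, OpenCV 4.12 (cv2) and the standard library are available. Lean on these libraries where they do the work, as an engineer would, in place of code of your own. Each camera call takes 0.05 s, during which the arm holds its last target. There are 200 camera calls.

## Working session

There is one attempt and no reset: what is moved stays moved. The work goes in short steps, Python scripts to look and compute and a tool call to move; the robot and the scene stay as the last step left them, time stands still between calls to the robot, and variables do not carry over. Pictures are saved under pics/ and viewed, on a budget of 14 in all, crops included, one or two more only if the job needs it, and the job is handed in when it is done.

Besides the shell and the picture viewer there is one more tool, called by a JSON object that holds its "op" and its "data". apply_moves: Moves the arm, as the interface text tells. Its arguments: {"type":"object","properties":{"series":{"type":"string"},"squeeze":{"type":"number"}},"required":["series"]}

```bash
mkdir -p pics; cat > h.py <<'E'
from rig import r
import numpy as np, cv2
from scipy.spatial.transform import Rotation as R
def cam(n):
    c=r.camera_info(n); return np.array(c["K"]),np.array(c["extrinsics"])
def px2w(n,u,v,z,c=None):
    K,E=c or cam(n); d=E[:3,:3]@np.linalg.inv(K)@[u,v,1]; o=E[:3,3]
    return (o+d*(z-o[2])/d[2])[:2].round(1)
def w2px(n,p,c=None):
    K,E=c or cam(n); q=K@(E[:3,:3].T@(np.array(p,float)-E[:3,3])); return (q[:2]/q[2]).round(1)
E
python3 - <<'E'
from h import *
s=r.sense(); print({k:np.round(v,3).tolist() for k,v in s.items()}, r.tcp_to_tips)
for n in ("scene","top"):
    f=r.grab_frame(n); cv2.imwrite(f"pics/{n}0.png",cv2.resize(f,(800,600),interpolation=cv2.INTER_CUBIC)); K,E=cam(n);print(n,K.tolist(),E.round(2).tolist())
E
```

```text
{'clock': 0.0, 'qpos': [1.159, 0.354, 1.634, -0.0, 1.155, -0.002], 'qvel': [-0.001, 0.001, 0.001, 0.001, -0.0, -0.0], 'joint_efforts': [0.002, -60.524, -34.209, 0.0, 0.009, -0.0], 'eef_pos': [248.824, 572.823, 247.533], 'tcp_rot': [-3.14, 0.0, 2.732], 'contact_force': [0.591, 0.633, -0.024], 'wrist_torque': [-0.041, 0.02, 0.032], 'opening': 1.001} 17.0
scene [[447.06499327009675, 0.0, 283.2302360087248], [0.0, 447.06499327009675, 217.07086712759448], [0.0, 0.0, 1.0]] [[-0.03, 0.74, -0.67, 1200.06], [1.0, 0.02, -0.04, 15.03], [-0.02, -0.67, -0.74, 868.45], [0.0, 0.0, 0.0, 1.0]]
top [[408.72185933637763, 0.0, 280.5560459549571], [0.0, 408.72185933637763, 207.8160855422961], [0.0, 0.0, 1.0]] [[0.0, -0.99, 0.17, 266.13], [-1.0, -0.0, 0.02, -34.26], [-0.02, -0.17, -0.99, 1280.09], [0.0, 0.0, 0.0, 1.0]]
```

View pics/top0.png

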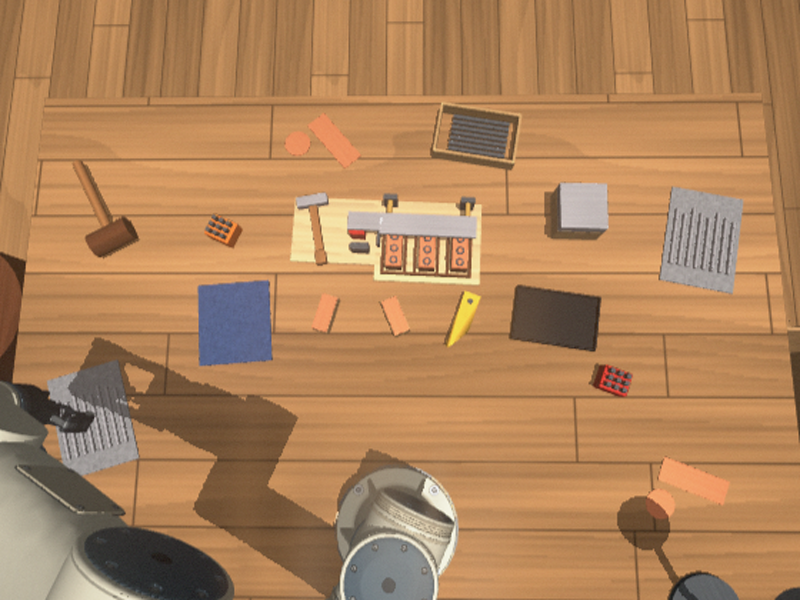

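View pics/scene0.png

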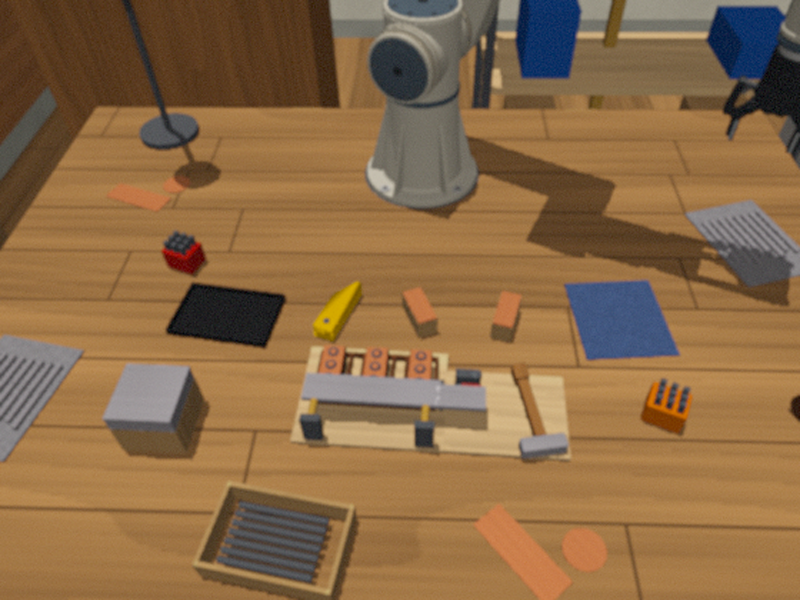

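The top view shows 3 finished blocks in the bays (393/427/459, 254), the hammer at (315,230), two fresh blocks at (326,313) and (395,316), and the wedge at (463,318) with its tip at (450,343). The mat is at (235,323) and the tray at (555,318). The scene view agrees.

```bash
python3 - <<'E'
from h import *
f=cv2.imread("pics/top0.png"); c=cam("top"); s=1/1.4286
P=lambda u,v,z: px2w("top",(u+.5)*s-.5,(v+.5)*s-.5,z,c)
hsv=cv2.cvtColor(f,cv2.COLOR_BGR2HSV)
def seg(name,lo,hi,roi,z):
    x0,y0,x1,y1=roi; m=cv2.inRange(hsv[y0:y1,x0:x1],lo,hi)
    m=cv2.morphologyEx(m,cv2.MORPH_OPEN,np.ones((3,3)))
    for k in cv2.findContours(m,cv2.RETR_EXTERNAL,cv2.CHAIN_APPROX_NONE)[0]:
        if cv2.contourArea(k)<200: continue
        w=np.array([P(u+x0,v+y0,z) for u,v in k[:,0]],np.float32); (cx,cy),(a,b),t=cv2.minAreaRect(w)
        if a<b: t+=90; a,b=b,a
        print(name,round(cx),round(cy),"size",round(a),round(b),"long-axis deg",round((t+90)%180-90,1))
seg("mat",(100,80,40),(130,255,255),(180,260,290,380),2)
seg("wedge",(22,150,120),(35,255,255),(430,280,500,360),30)
seg("fresh",(3,110,120),(14,255,255),(300,285,420,345),40)
seg("fin",(3,100,100),(14,255,255),(380,230,475,275),48)
seg("tray",(0,0,0),(180,255,70),(500,280,610,355),14)
seg("benchb",(0,0,100),(180,60,255),(540,170,615,245),90)
for n,u,v,z in [("boardNL",291,262,8),("boardFL",295,199,8),("boardFR",482,203,8),("boardNR",480,283,8),("hamhead",312,200,24),("hamEnd",321,262,20),("keepL",348,222,60),("keepR",477,226,60),("lug",357,233,52),("fence",359,247,48),("wdot",470,299,30),("wtip",450,344,30),("orange",223,229,64),("red",613,380,64)]: print(n,P(u,v,z))
E
```

```text
mat 431 362 size 175 157 long-axis deg 5.3
wedge 434 -144 size 121 35 long-axis deg -19.0
fresh 444 81 size 258 128 long-axis deg -89.9
fin 571 -138 size 80 45 long-axis deg -3.0
fin 579 -68 size 71 45 long-axis deg -3.8
fin 573 -16 size 101 86 long-axis deg 87.9
benchb 668 -395 size 104 101 long-axis deg -0.4
boardNL [566.7 238.6]
boardFL [714.4 234.8]
boardFR [ 703.6 -191.5]
boardNR [ 518.6 -183.4]
hamhead [706.3 192.8]
hamEnd [563.8 169.2]
keepL [643.5 106.3]
keepR [ 633.8 -173.3]
lug [621.   87.1]
fence [590.6  82.6]
wdot [ 478.9 -158.5]
wtip [ 381.2 -114.2]
orange [627.1 377.5]
red [ 304.9 -444.7]
```

{"op": "apply_moves", "data": {"series": "-3.27 -1.8 -1 0 0 0 -1;-3.27 -1.8 -1 0 0 0 -1;-3.27 -1.8 -1 0 0 0 -1;-3.27 -1.8 -1 0 0 0 -1;-3.27 -1.8 -1 0 0 0 -1;-3.27 -1.8 -1 0 0 0 -1;-3.27 -1.8 -1 0 0 0 -1;-3.27 -1.8 -1 0 0 0 -1;-3.27 -1.8 -1 0 0 0 -1;-3.27 -1.8 -1 0 0 0 -1", "squeeze": 40}}

```text
clock: 0.93
eef_pos: [477.8, 276.1, 348.6]
tcp_rot: [-3.141, -0.0, 2.732]
contact_force: [0.7, 0.3, 0.3]
opening: 1.003
```

{"op": "apply_moves", "data": {"series": "-3.27 -1.8 -1 0 0 0 -1;-3.27 -1.8 -1 0 0 0 -1;-3.27 -1.8 -1 0 0 0 -1;-3.27 -1.8 -1 0 0 0 -1;-3.27 -1.8 -1 0 0 0 -1;0 0 0 0 0 0.12 -1;0 0 0 0 0 0.12 -1;0 0 0 0 0 0.12 -1;0 0 0 0 0 0.12 -1;0 0 0 0 0 0.12 -1"}}

```text
clock: 1.77
eef_pos: [591.2, 129.9, 397.8]
tcp_rot: [-3.141, -0.0, 2.126]
contact_force: [0.2, 0.2, -0.6]
opening: 0.999
```

{"op": "apply_moves", "data": {"series": "0 0 0 0 0 0.12 -1;0 0 0 0 0 0.12 -1;0 0 0 0 0 0.12 -1;0 0 0 0 0 0.12 -1;0 0 0 0 0 0.12 -1;0 0 0 0 0 0.12 -1;0 0 0 0 0 0.12 -1;0 0 0 0 0 0.12 -1;0 0 0 0 0 0.12 -1;0 0 0 0 0 0.12 -1"}}

```text
clock: 2.6
eef_pos: [591.1, 130.2, 397.8]
tcp_rot: [-3.141, 0.001, 0.926]
contact_force: [-0.1, -0.1, 0.3]
opening: 0.999
```

{"op": "apply_moves", "data": {"series": "0 0 0 0 0 0.12 -1;0 0 0 0 0 0.12 -1;0 0 0 0 0 0.12 -1;0 0 0 0 0 0.12 -1;0 0 0 0 0 0.12 -1;0 0 0 0 0 0.12 -1;0 0 0 0 0 0 -1;0 0 0 0 0 0 -1;0 0 0 0 0 0 -1;0 0 0 0 0 0 -1"}}

```text
clock: 3.43
eef_pos: [591.3, 130.2, 398.2]
tcp_rot: [-3.142, 0.0, 0.215]
contact_force: [-0.0, 0.3, 0.1]
opening: 0.996
```

```bash
cat >> h.py <<'E'
def shot(name,tag):
    c=cam(name); f=r.grab_frame(name); cv2.imwrite(f"pics/{tag}.png",f); np.savez(f"pics/{tag}.npz",K=c[0],E=c[1]); return f,c
def load(tag):
    d=np.load(f"pics/{tag}.npz"); return cv2.imread(f"pics/{tag}.png"),(d["K"],d["E"])
def state():
    s=r.sense(); print("t",round(s["clock"],2),"tcp",np.round(s["eef_pos"],1),"rpy",np.round(s["tcp_rot"],3),"F",np.round(s["contact_force"],1),"open",round(float(s["opening"]),3)); return s
def go(x,y,z,yaw=None):
    """shift (cm, in the tool axes after the turn) and turn to reach target"""
    s=state(); A=R.from_euler("xyz",s["tcp_rot"])
    T=R.from_euler("xyz",[np.pi,0,yaw if yaw is not None else s["tcp_rot"][2]])
    print("turn",(A.inv()*T).as_rotvec().round(3),"then shift cm",(T.inv().apply(np.array([x,y,z])-s["eef_pos"])/10).round(2))
E
python3 - <<'E'
from h import *
state(); f,c=shot("wrist","w1"); print(c[1].round(2).tolist(),c[0][0,0])
E
```

```text
t 3.43 tcp [591.3 130.2 398.2] rpy [-3.142  0.     0.215] F [-0.   0.3  0.1] open 0.996
[[0.21, -0.94, -0.27, 659.37], [-0.98, -0.2, -0.06, 144.76], [-0.0, 0.28, -0.96, 523.64], [0.0, 0.0, 0.0, 1.0]] 315.51398164132854
```

View pics/w1.png

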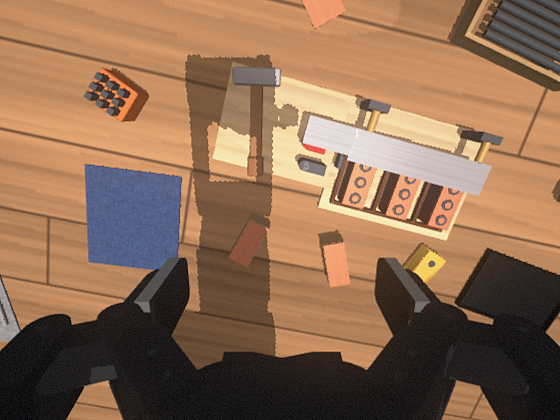

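The wrist view shows the hammer head at (256,76) with its tail at (256,172). The fence is at (311,165), the lug at (315,148) and the copper tops at (360,183), (404,193) and (444,205). The wedge tail dot is at (432,264), and the mat corners run from (86,165) to (180,269).

```bash
python3 - <<'E'
from h import *
f,c=load("w1")
for n,u,v,z in [("hamheadTop",256,76,32),("hamTail",256,174,28),("handleHead",258,90,29),("boardNL",211,160,8),("boardFL",232,62,8),("boardNR",447,239,8),("keepFL",309,114,60),("keepNL",303,138,60),("keepFR",492,167,60),("keepNR",483,193,60),("fenceL",299,163,48),("fenceR",325,168,48),("fin",360,183,48),("fin",404,193,48),("fin",444,205,48),("wdot",432,264,30),("matFL",86,165,2),("matFR",182,175,2),("matNL",89,263,2),("matNR",180,270,2)]: print(n,px2w("",u,v,z,c))
g=f[40:225,190:390]; cv2.imwrite("pics/w1c.png",cv2.resize(g,None,fx=4,fy=3.2,interpolation=cv2.INTER_CUBIC) if 0 else cv2.resize(g,None,fx=3.2,fy=3.2,interpolation=cv2.INTER_CUBIC))
E
```

```text
hamheadTop [703.9 193. ]
hamTail [562.1 165.8]
handleHead [686.  186.8]
boardNL [565.2 242.8]
boardFL [717.7 234.4]
boardNR [ 516.4 -182.7]
keepFL [668.4 107.7]
keepNL [634.3 108.3]
keepFR [ 652.9 -174. ]
keepNR [ 613.  -176.3]
fenceL [596.4 104.7]
fenceR [597.4  64.5]
fin [586.4   6.1]
fin [585.7 -65. ]
fin [ 580.6 -132.4]
wdot [ 473.3 -159.9]
matFL [511.7 445.4]
matFR [528.9 287.6]
matNL [331.8 432.1]
matNR [353.  268.8]
```

View pics/w1c.png

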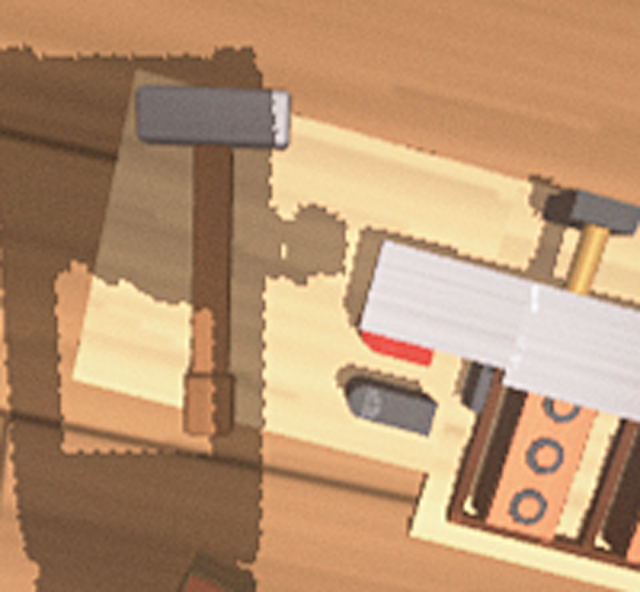

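```bash
python3 - <<'E'
from h import *
go(670.5,187,27,0.175)
E
```

```text
t 3.48 tcp [591.3 130.2 398.2] rpy [3.142 0.    0.214] F [0.2 0.3 0.6] open 0.999
turn [0.    0.    0.039] then shift cm [ 8.79 -4.22 37.12]
```

{"op": "apply_moves", "data": {"series": "1.76 -0.84 3 0 0 0.039 -0.2;1.76 -0.84 3 0 0 0 -0.2;1.76 -0.84 3 0 0 0 -0.2;1.76 -0.84 3 0 0 0 -0.2;1.75 -0.86 3 0 0 0 -0.2;0 0 4 0 0 0 -0.2;0 0 4 0 0 0 -0.2;0 0 4 0 0 0 -0.2;0 0 4 0 0 0 -0.2;0 0 3 0 0 0 -0.2"}}

```text
clock: 4.32
eef_pos: [668.8, 187.1, 54.7]
tcp_rot: [3.141, 0.003, 0.175]
contact_force: [-0.5, 0.9, -0.1]
opening: 0.602
```

```bash
python3 - <<'E'
from h import *
go(670.5,187,27,0.175)
f,c=shot("wrist","w2")
E
```

```text
t 4.32 tcp [668.8 187.1  54.7] rpy [3.141e+00 3.000e-03 1.750e-01] F [-0.5  0.9 -0.1] open 0.602
turn [ 0.     0.003 -0.   ] then shift cm [0.17 0.04 2.77]
```

View pics/w2.png

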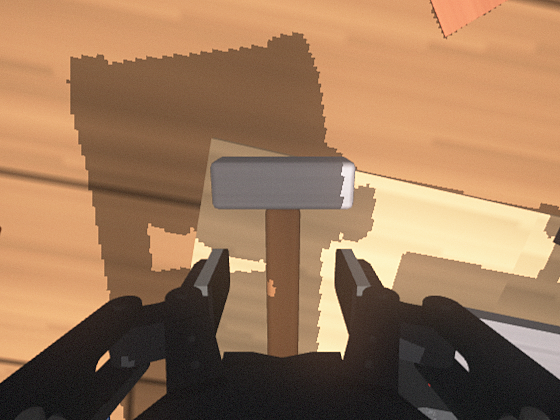

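{"op": "apply_moves", "data": {"series": "0.17 0.04 0.9 0 0 0 -0.2;0 0 0.9 0 0 0 -0.2;0 0 0.9 0 0 0 -0.2;0 0 0 0 0 0 1;0 0 0 0 0 0 1;0 0 0 0 0 0 1;0 0 0 0 0 0 1;0 0 0 0 0 0 1;0 0 0 0 0 0 1;0 0 0 0 0 0 1"}}

```text
clock: 5.2
eef_pos: [672.9, 187.6, 32.8]
tcp_rot: [-3.141, -0.002, 0.173]
contact_force: [-0.8, 0.2, 6.4]
opening: 0.195
```

{"op": "apply_moves", "data": {"series": "0 0 -1 0 0 0 1;0 0 -2 0 0 0 1;0 0 -3 0 0 0 1;0 0 -3 0 0 0 1;0 0 -1 0 0 0 1;0 0 0 0 0 0 1;0 0 0 0 0 0.088 1;0 0 0 0 0 0 1;0 0 0 0 0 0 1;0 0 0 0 0 0 1"}}

```text
clock: 6.03
eef_pos: [671.2, 187.2, 129.8]
tcp_rot: [3.141, 0.002, 0.087]
contact_force: [-0.7, -0.0, -2.6]
opening: 0.194
```

```bash
python3 - <<'E'
from h import *
go(468,325,60,0.087)
E
```

```text
t 6.03 tcp [671.2 187.2 129.8] rpy [3.141e+00 2.000e-03 8.700e-02] F [-0.7 -0.  -2.6] open 0.194
turn [0.    0.002 0.   ] then shift cm [-19.04 -15.5    6.98]
```

{"op": "apply_moves", "data": {"series": "-2.38 -1.94 0 0 0 0 1;-2.38 -1.94 0 0 0 0 1;-2.38 -1.94 0 0 0 0 1;-2.38 -1.94 0 0 0 0 1;-2.38 -1.94 0 0 0 0 1;-2.38 -1.94 0 0 0 0 1;-2.38 -1.94 0 0 0 0 1;-2.38 -1.94 2 0 0 0 1;0 0 2.5 0 0 0 1;0 0 2.5 0 0 0 1"}}

```text
clock: 6.87
eef_pos: [467.8, 327.1, 60.7]
tcp_rot: [-3.141, -0.001, 0.089]
contact_force: [0.2, 0.1, -2.8]
opening: 0.196
```

{"op": "apply_moves", "data": {"series": "0 0 1 0 0 0 1;0 0 1 0 0 0 1;0 0 0.6 0 0 0 1;0 0 0 0 0 0 1;0 0 0 0 0 0 1;0 0 0 0 0 0 1;0 0 0 0 0 0 1;0 0 0 0 0 0 1;0 0 0 0 0 0 1;0 0 0 0 0 0 1"}}

```text
clock: 7.7
eef_pos: [469.3, 326.0, 35.7]
tcp_rot: [-3.141, -0.001, 0.085]
contact_force: [-0.2, -0.5, -1.8]
opening: 0.195
```

{"op": "apply_moves", "data": {"series": "0 0 0.4 0 0 0 1;0 0 0.4 0 0 0 1;0 0 0 0 0 0 1;0 0 0 0 0 0 -0.2;0 0 0 0 0 0 -0.2;0 0 0 0 0 0 -0.2;0 0 0 0 0 0 -0.2;0 0 0 0 0 0 -0.2;0 0 -2 0 0 0 -0.2;0 0 -3 0 0 0 -0.2"}}

```text
clock: 8.53
eef_pos: [467.3, 324.6, 75.4]
tcp_rot: [3.139, 0.005, 0.085]
contact_force: [0.4, -0.1, -0.3]
opening: 0.599
```

{"op": "apply_moves", "data": {"series": "0 0 -4 0 0 0 -0.2;0 0 -4 0 0 0 -0.2;0 0 -4 0 0 0 -0.2;-0.5 4 -1 0 0 0 -0.5;-0.5 4 -1 0 0 0 -0.5;-0.5 4 0 0 0 0 -0.5;-0.5 4 0 0 0 0 -0.5;-0.5 4 0 0 0 0 -0.5;-0.5 4 0 0 0 0 -0.5;-0.5 4 0 0 0 0 -0.5"}}

```text
clock: 9.37
eef_pos: [457.4, 42.2, 217.6]
tcp_rot: [3.142, -0.001, 0.085]
contact_force: [1.5, -0.5, 0.0]
opening: 0.747
```

{"op": "apply_moves", "data": {"series": "-0.5 4 0 0 0 0 -0.5;-0.5 4 0 0 0 0 -0.5;-0.5 4 0 0 0 0 -0.5;-0.5 4 0 0 0 0 -0.5;-0.5 4 0 0 0 0 -0.5;0 0 0 0 0 0.12 -0.5;0 0 0 0 0 0.12 -0.5;0 0 0 0 0 0.12 -0.5;0 0 0 0 0 0.12 -0.5;0 0 0 0 0 0 -0.5"}}

```text
clock: 10.2
eef_pos: [449.8, -157.6, 217.3]
tcp_rot: [-3.142, -0.0, -0.401]
contact_force: [0.6, 0.2, -0.1]
opening: 0.752
```

```bash
python3 - <<'E'
from h import *
state()
f,c=shot("wrist","w3"); shot("top","t3"); t=cv2.imread("pics/t3.png")[150:280,120:430]
o=np.zeros((600,760,3),np.uint8); o[:319]=cv2.resize(t,(760,319),interpolation=cv2.INTER_CUBIC); o[320:,:373]=cv2.resize(f,(373,280)); 
cv2.imwrite("pics/t3c.png",cv2.resize(t,(775,325),interpolation=cv2.INTER_CUBIC))
E
```

```text
t 10.2 tcp [ 449.8 -157.6  217.3] rpy [-3.142 -0.    -0.401] F [ 0.6  0.2 -0.1] open 0.752
```

View pics/w3.png

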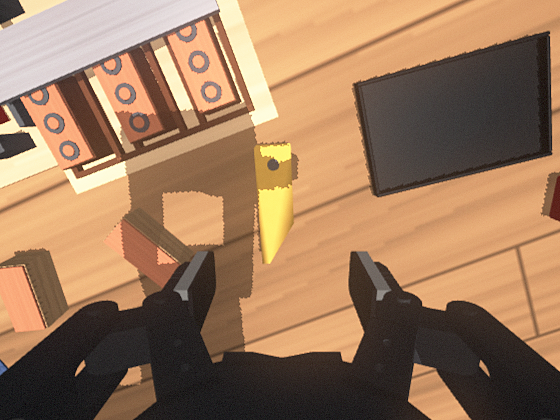

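View pics/t3c.png

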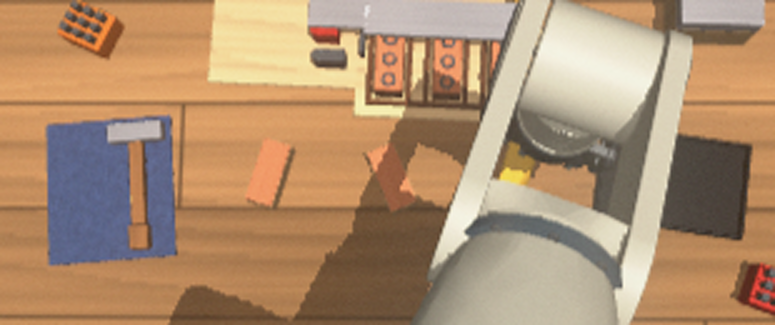

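The wrist view shows the wedge tail corners at about (259,144) and (292,144), the dot at (273,165) and the tip at (267,262). In the top view the hammer lies flat on the mat, on its right half.

```bash
python3 - <<'E'
from h import *
f,c=load("w3")
for n,u,v in [("tailL",257,144),("tailR",293,143),("tip",267,261),("dot",273,165)]: print(n,px2w("",u,v,30,c))
hsv=cv2.cvtColor(f,cv2.COLOR_BGR2HSV); m=cv2.inRange(hsv,(20,120,60),(36,255,255)); m[:130]=0;m[280:]=0;m[:,:230]=0;m[:,310:]=0
m=cv2.morphologyEx(m,cv2.MORPH_OPEN,np.ones((3,3)))
k=max(cv2.findContours(m,0,1)[0],key=cv2.contourArea)
print(cv2.boundingRect(k))
for v in range(146,262,10):
    x=np.where(m[v]>0)[0]; print(v,x.min(),x.max(),px2w("",x.min(),v,30,c),px2w("",x.max(),v,30,c))
E
```

```text
tailL [ 498.  -152.5]
tailR [ 485.2 -185.2]
tip [ 379.5 -111. ]
dot [ 473.  -158.7]
(259, 186, 33, 77)
146 267 290 [ 492.4 -160.7] [ 483.7 -181.4]
156 271 290 [ 482.  -160.4] [ 474.7 -177.6]Traceback (most recent call last):
  File "<stdin>", line 9, in <module>
    return umr_minimum(a, axis, None, out, keepdims, initial, where)
ValueError: zero-size array to reduction operation minimum which has no identity
```

```bash
python3 - <<'E'
from h import *
go(472.4,-162,22,-0.36)
f,c=load("w1")
for n,u,v in [("faceL",304,158.8),("faceR",326.6,166.3),("tipL",298.4,163.4),("botR",325,176.5)]: print(n,px2w("",u,v,48,c))
for n,u,v in [("lugL",302,143),("lugLbot",305,148),("lugRbot",325,153.5)]: print(n,px2w("",u,v,52,c))
E
```

```text
t 10.3 tcp [ 449.9 -157.4  217.3] rpy [ 3.142 -0.    -0.391] F [-0.8 -0.2 -0.2] open 0.752
turn [ 0.    -0.    -0.031] then shift cm [ 2.27 -0.37 19.53]
faceL [604.1  98.8]
faceR [600.4  62.7]
tipL [595.6 105.5]
botR [584.7  61.2]
lugL [626.5 107.4]
lugLbot [620.4 101.4]
lugRbot [618.9  70.6]
```

{"op": "apply_moves", "data": {"series": "0.57 -0.1 3.2 0 0 -0.031 -0.5;0.57 -0.1 3.2 0 0 0 -0.5;0.57 -0.1 3.2 0 0 0 -0.5;0.56 -0.07 3.2 0 0 0 -0.5;0 0 3 0 0 0 -0.5;0 0 2 0 0 0 -0.5;0 0 1 0 0 0 -0.5;0 0 0.7 0 0 0 -0.5;0 0 0 0 0 0 -0.5;0 0 0 0 0 0 -0.5"}}

```text
clock: 11.13
eef_pos: [473.0, -162.4, 23.0]
tcp_rot: [-3.142, -0.001, -0.363]
contact_force: [0.4, -0.2, 0.2]
opening: 0.751
```

{"op": "apply_moves", "data": {"series": "0 0 0 0 0 0 1;0 0 0 0 0 0 1;0 0 0 0 0 0 1;0 0 0 0 0 0 1;0 0 0 0 0 0 1;0 0 0 0 0 0 1;0 0 -1 0 0 0 1;0 0 -3 0 0 0 1;0 0 -4 0 0 0 1;0 0 -4 0 0 0 1", "squeeze": 70}}

```text
clock: 11.97
eef_pos: [471.5, -162.0, 143.9]
tcp_rot: [3.141, 0.002, -0.364]
contact_force: [1.5, 0.8, -0.7]
opening: 0.403
```

{"op": "apply_moves", "data": {"series": "0 0 0 0 0 -0.118 1;0 0 0 0 0 -0.118 1;0 0 0 0 0 -0.118 1;0 0 0 0 0 -0.118 1;0 0 0 0 0 -0.118 1;0 0 0 0 0 -0.118 1;0 0 0 0 0 -0.118 1;0 0 0 0 0 -0.118 1;0 0 0 0 0 -0.118 1;0 0 0 0 0 -0.118 1"}}

```text
clock: 12.8
eef_pos: [472.4, -162.3, 143.2]
tcp_rot: [3.141, -0.0, 0.822]
contact_force: [0.4, 1.5, -0.7]
opening: 0.405
```

{"op": "apply_moves", "data": {"series": "0 0 0 0 0 -0.118 1;0 0 0 0 0 -0.118 1;0 0 0 0 0 -0.118 1;0 0 0 0 0 -0.118 1;0 0 0 0 0 -0.118 1;0 0 0 0 0 -0.118 1;3.77 1.24 0 0 0 0 1;3.77 1.24 0 0 0 0 1;3.77 1.24 0 0 0 0 1;3.77 1.24 0 0 0 0 1"}}

```text
clock: 13.63
eef_pos: [529.4, -12.6, 143.4]
tcp_rot: [3.141, 0.0, 1.523]
contact_force: [1.0, -0.5, -1.5]
opening: 0.404
```

{"op": "apply_moves", "data": {"series": "3.77 1.24 0 0 0 0 1;3.77 1.24 0 0 0 0 1;3.77 1.24 0 0 0 0 1;3.77 1.24 0 0 0 0 1;3.77 1.24 0 0 0 0 1;3.77 1.24 0 0 0 0 1;3.77 1.24 0 0 0 0 1;0 0 2 0 0 0 1;0 0 2 0 0 0 1;0 0 1 0 0 0 1"}}

```text
clock: 14.47
eef_pos: [627.0, 246.0, 91.0]
tcp_rot: [-3.14, 0.001, 1.525]
contact_force: [-0.7, -0.3, -1.3]
opening: 0.408
```

```bash
python3 - <<'E'
from h import *
go(628.4,245,33,1.522)
shot("wrist","w4"); f,c=shot("scene","s4"); 
cv2.imwrite("pics/s4c.png",cv2.resize(f[210:340,280:430],None,fx=5,fy=4.6,interpolation=cv2.INTER_CUBIC))
E
```

```text
t 14.47 tcp [627. 246.  91.] rpy [-3.140e+00  1.000e-03  1.525e+00] F [-0.7 -0.3 -1.3] open 0.408
turn [-0.002  0.001  0.003] then shift cm [-0.1   0.15  5.8 ]
```

View pics/w4.png

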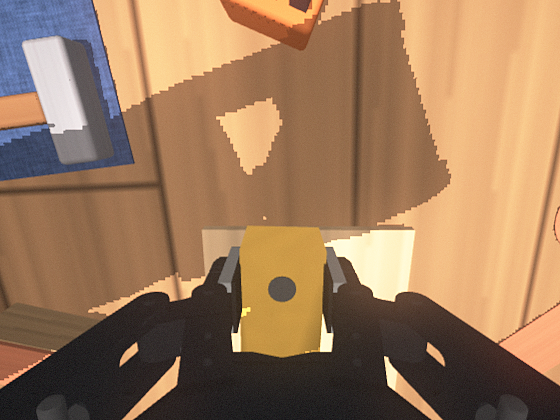

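The wrist view shows the wedge gripped squarely. Its tail edge is at row 228, columns 247–321. The board's left edge is at row 230, columns 202–413.

```bash
python3 - <<'E'
from h import *
f,c=load("w4")
print("board",px2w("",202,230,8,c),px2w("",413,229,8,c)); 
for u,v in [(246,228),(322,228),(283,289)]: print("wedge",px2w("",u,v,98,c))
E
```

```text
board [569.6 240.8] [717.7 235. ]
wedge [613.1 273.4]
wedge [643.4 272.1]
wedge [626.6 245.4]
```

View pics/s4c.png

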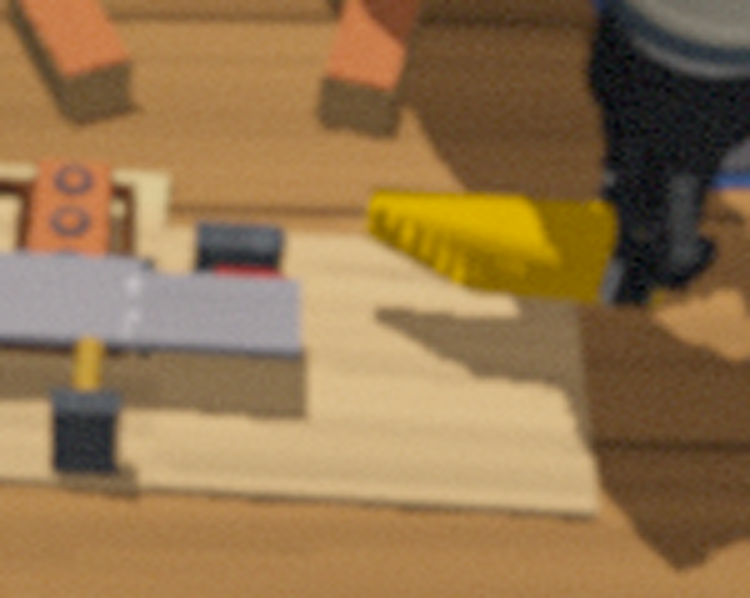

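{"op": "apply_moves", "data": {"series": "-0.1 0.15 2 0 0 0 1;0 0 2 0 0 0 1;0 0 1.2 0 0 0 1;0 0 0.6 0 0 0 1;0 0 0 0 0 0 1;-0.5 0 0 0 0 0 1;-0.5 0 0 0 0 0 1;-0.5 0 0 0 0 0 1;-0.5 0 0 0 0 0 1;0 0 0 0 0 0 1"}}

```text
clock: 15.4
eef_pos: [628.9, 223.3, 34.9]
tcp_rot: [3.141, 0.0, 1.523]
contact_force: [-0.4, -0.1, -1.9]
opening: 0.406
```

{"op": "apply_moves", "data": {"series": "-0.5 0 0 0 0 0 1;-0.5 0 0 0 0 0 1;-0.5 0 0 0 0 0 1;-0.5 0 0 0 0 0 1;-0.5 0 0 0 0 0 1;-0.5 0 0 0 0 0 1;0 0 0 0 0 0 1;0 0 0 0 0 0 1;0 0 0 0 0 0 1;0 0 0 0 0 0 1"}}

```text
clock: 16.23
eef_pos: [627.8, 194.2, 34.4]
tcp_rot: [3.141, 0.001, 1.525]
contact_force: [4.2, -3.2, -1.0]
opening: 0.407
```

```bash
python3 - <<'E'
from h import *
state()
f,c=shot("scene","s5"); 
cv2.imwrite("pics/s5c.png",cv2.resize(f[210:340,280:430],None,fx=5,fy=4.6,interpolation=cv2.INTER_CUBIC))
E
```

```text
t 16.23 tcp [627.8 194.2  34.4] rpy [3.141e+00 1.000e-03 1.525e+00] F [ 4.2 -3.2 -1. ] open 0.407
```

View pics/s5c.png

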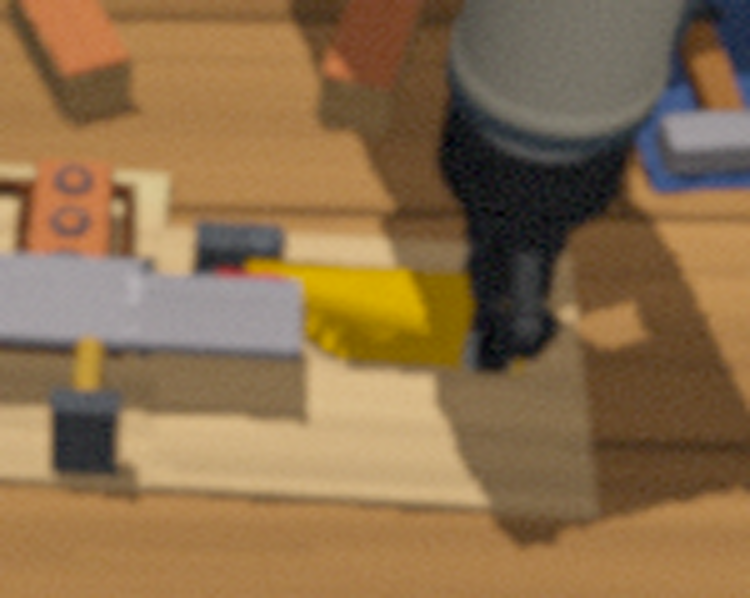

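The tip is inside the lane mouth, between the fence and the red lug, at crop (245,268). I'm continuing to push.

{"op": "apply_moves", "data": {"series": "-0.4 0.1 0 0 0 0 1;-0.4 0 0 0 0 0 1;-0.4 0 0 0 0 0 1;-0.4 0 0 0 0 0 1;0 0 0 0 0 0 1;0 0 0 0 0 0 1;0 0 0 0 0 0 1;0 0 0 0 0 0 1;0 0 0 0 0 0 1;0 0 0 0 0 0 1"}}

```text
clock: 17.12
eef_pos: [627.5, 180.2, 34.5]
tcp_rot: [3.141, -0.002, 1.523]
contact_force: [1.9, 7.8, -2.0]
opening: 0.407
```

{"op": "apply_moves", "data": {"series": "-0.4 0 0 0 0 0 1;-0.4 0 0 0 0 0 1;-0.4 0 0 0 0 0 1;-0.4 0 0 0 0 0 1;0 0 0 0 0 0 1;0 0 0 0 0 0 1;0 0 0 0 0 0 1;0 0 0 0 0 0 1;0 0 0 0 0 0 1;0 0 0 0 0 0 1"}}

```text
clock: 17.95
eef_pos: [626.6, 163.9, 34.4]
tcp_rot: [-3.141, -0.002, 1.524]
contact_force: [0.8, 6.8, -1.2]
opening: 0.411
```

{"op": "apply_moves", "data": {"series": "-0.3 0 0.1 0 0 0 1;-0.3 0 0.1 0 0 0 1;-0.3 0 0 0 0 0 1;0 0 0 0 0 0 1;0 0 0 0 0 0 1;0 0 0 0 0 0 1;0 0 0 0 0 0 1;0 0 0 0 0 0 1;0 0 0 0 0 0 1;0 0 0 0 0 0 1"}}

```text
clock: 18.78
eef_pos: [625.9, 154.4, 32.2]
tcp_rot: [-3.141, -0.001, 1.524]
contact_force: [1.3, 4.4, -2.8]
opening: 0.41
```

{"op": "apply_moves", "data": {"series": "-0.3 0 0 0 0 0 1;-0.3 0 0 0 0 0 1;-0.3 0 0 0 0 0 1;0 0 0 0 0 0 1;0 0 0 0 0 0 1;0 0 0 0 0 0 1;0 0 0 0 0 0 1;0 0 0 0 0 0 1;0 0 0 0 0 0 1;0 0 0 0 0 0 1"}}

```text
clock: 19.62
eef_pos: [627.0, 152.0, 33.3]
tcp_rot: [3.139, -0.01, 1.52]
contact_force: [0.1, 39.5, -1.7]
opening: 0.409
```

{"op": "apply_moves", "data": {"series": "0.3 0 0 0 0 0 1;0.3 0 0.1 0 0 0 1;0 0 0 0 0 0 1;0 0 0 0 0 0 1;0 0 0 0 0 0 -0.2;0 0 0 0 0 0 -0.2;0 0 0 0 0 0 -0.2;0 0 0 0 0 0 -0.2;0 0 -3 0 0 0 -0.2;0 0 -4 0 0 0 -0.2"}}

```text
clock: 20.45
eef_pos: [623.2, 149.5, 98.3]
tcp_rot: [-3.134, 0.002, 1.523]
contact_force: [1.1, -0.2, 0.2]
opening: 0.601
```

{"op": "apply_moves", "data": {"series": "-1 -1 -4 0 0 0 -0.2;-1 -1 -4 0 0 0.12 -0.2;-1 -1 -4 0 0 0.12 -0.2;-1 -1 -4 0 0 0.12 -0.2;-1 -1 -4 0 0 0.12 -0.2;0 0 -2 0 0 0.12 -0.2;0 0 0 0 0 0.12 -0.2;0 0 0 0 0 0.12 -0.2;0 0 0 0 0 0.12 -0.2;0 0 0 0 0 0.12 -0.2"}}

```text
clock: 21.28
eef_pos: [568.9, 111.6, 317.8]
tcp_rot: [3.142, 0.0, 0.437]
contact_force: [0.2, 0.3, 0.5]
opening: 0.599
```

{"op": "apply_moves", "data": {"series": "0 0 0 0 0 0.12 -0.2;0 0 0 0 0 0.12 -0.2;0 0 0 0 0 0.12 -0.2;0 0 0 0 0 0.12 -0.2;-2 3 0 0 0 0 -0.2;-2 3 0 0 0 0 -0.2;-2 3 0 0 0 0 -0.2;-2 3 0 0 0 0 -0.2;0 0 0 0 0 0 -0.2;0 0 0 0 0 0 -0.2"}}

```text
clock: 22.12
eef_pos: [483.9, -6.3, 317.9]
tcp_rot: [3.142, -0.0, -0.039]
contact_force: [0.4, 0.3, 0.2]
opening: 0.604
```

```bash
python3 - <<'E'
from h import *
state(); shot("wrist","w6")
E
```

```text
t 22.12 tcp [483.9  -6.3 317.9] rpy [ 3.142 -0.    -0.039] F [0.4 0.3 0.2] open 0.604
```

View pics/w6.png

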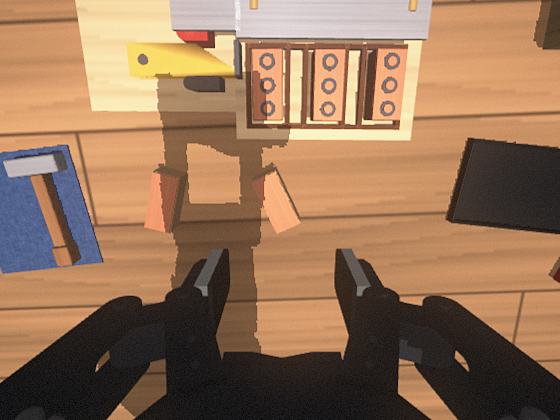

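The wedge is home and holding the keeper back, so all three finished blocks are fully exposed. Their middle bosses are at (267,85), (328,85) and (388,85). The fresh blocks are near (163,200) and (280,200).

```bash
python3 - <<'E'
from h import *
f,c=load("w6")
for n,u,v,z in [("b0",267,85,48),("b0t",269,61,48),("b0b",267,109,48),("b1",328.5,85,48),("b1t",330.5,61,48),("b1b",328,109,48),("b2",388.5,85,48),("b2t",391,61,48),("b2b",387,109,48),
 ("trayFL",470,139,14),("trayNL",447,220,14),("keepNL",237,37,60),("keepNR",428,39,60),("wdot",142,60,38),("wTail1",128,43,38),("wTail2",133,75,38)]: print(n,px2w("",u,v,z,c))
t=cam("top");s=1/1.4286
for n,u,v in [("FL",516,286),("FR",600,293),("NR",597,350),("NL",511,342)]: print("tray",n,px2w("",u*s,v*s,14,t))
hsv=cv2.cvtColor(f,cv2.COLOR_BGR2HSV); m=cv2.inRange(hsv,(2,110,70),(12,255,255))
cv2.imwrite("pics/w6c.png",np.hstack([cv2.resize(f[150:250,130:310],None,fx=4,fy=4,interpolation=cv2.INTER_CUBIC)]))
E
```

```text
b0 [587.7   6.7]
b0t [613.5   3. ]
b0b [560.8   8.1]
b1 [584.9 -65.5]
b1t [610.7 -67.7]
b1b [558.  -64.9]
b2 [ 582.2 -135.8]
b2t [ 608.  -137.3]
b2b [ 555.2 -135.5]
trayFL [ 512.6 -259.1]
trayNL [ 399.3 -240.5]
keepNL [637.2  36.5]
keepNR [ 627.  -172.7]
wdot [622. 153.]
wTail1 [640.7 166.4]
wTail2 [606.1 166.5]
tray FL [ 510.2 -262. ]
tray FR [ 494.6 -444.7]
tray NR [ 369.9 -431.5]
tray NL [ 386.8 -247.5]
```

View pics/w6c.png

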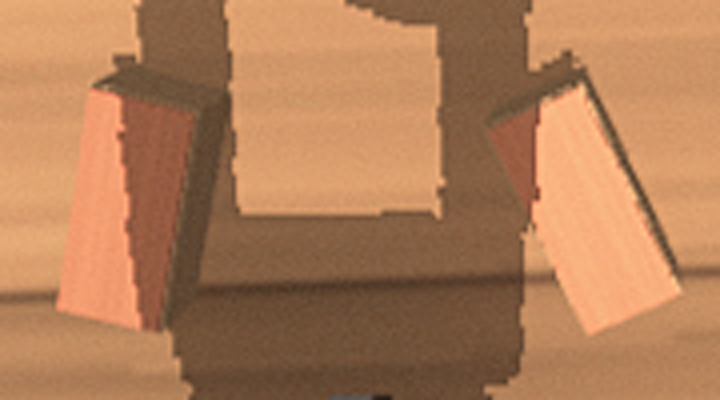

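```bash
cat >> h.py <<'E'
def chain(*w):
    """legs between successive [x,y,z,yaw], from the measured pose: turn first, then shift in cm"""
    s=state(); p=np.array(s["eef_pos"]); a=s["tcp_rot"][2]
    for x,y,z,b in w:
        T=R.from_euler("xyz",[np.pi,0,b]); q=np.array([x,y,z]); d=T.inv().apply(q-p)/10
        print((x,y,z,b),"rz",round(a-b,3),"shift",d.round(2),"len",np.linalg.norm(d).round(1)); p,a=q,b
E
python3 - <<'E'
from h import *
_,c=load("w6")
for n,P in [("L",[(153.25,172),(178.75,177),(170.5,232.5),(144.25,227.5)]),("R",[(251.75,181.25),(275.5,170.5),(300,223),(278,233.75)])]:
    w=np.array([px2w("",u,v,40,c) for u,v in P],np.float32); print(n,w.mean(0),w.tolist(),cv2.minAreaRect(w))
chain([582.2,-135.8,120,-0.05],[582.2,-135.8,40,-.05],[582.2,-135.8,130,-.05],[434.5,-407.1,110,-.095],[434.5,-407.1,37,-.095],[434.5,-407.1,120,-.095],[584.9,-65.5,120,-.05],[584.9,-65.5,40,-.05],[584.9,-65.5,130,-.05],[440.4,-346.4,110,-.095])
E
```

```text
L [447.4 154.5] [[489.1000061035156, 159.3000030517578], [481.29998779296875, 127.19999694824219], [405.29998779296875, 148.39999389648438], [413.8999938964844, 183.10000610351562]] ((447.60003662109375, 155.14999389648438), (35.734718322753906, 79.94123077392578), 74.4136962890625)
R [441.675   2.   ] [[472.0, 33.0], [484.8999938964844, 1.5], [412.1000061035156, -28.399999618530273], [397.70001220703125, 1.899999976158142]] ((441.4212951660156, 1.7507896423339844), (80.54624938964844, 34.03807830810547), 22.712890625)
t 22.17 tcp [484.8  -5.5 318. ] rpy [-3.141e+00 -1.000e-03 -3.800e-02] F [-0.2  0.5  0. ] open 0.603
(582.2, -135.8, 120, -0.05) rz 0.012 shift [10.38 12.53 19.8 ] len 25.6
(582.2, -135.8, 40, -0.05) rz 0.0 shift [-0. -0.  8.] len 8.0
(582.2, -135.8, 130, -0.05) rz 0.0 shift [ 0.  0. -9.] len 9.0
(434.5, -407.1, 110, -0.095) rz 0.045 shift [-12.13  28.41   2.  ] len 31.0
(434.5, -407.1, 37, -0.095) rz 0.0 shift [ 0.  -0.   7.3] len 7.3
(434.5, -407.1, 120, -0.095) rz 0.0 shift [ 0.   0.  -8.3] len 8.3
(584.9, -65.5, 120, -0.05) rz -0.045 shift [ 13.31 -34.87  -0.  ] len 37.3
(584.9, -65.5, 40, -0.05) rz 0.0 shift [-0. -0.  8.] len 8.0
(584.9, -65.5, 130, -0.05) rz 0.0 shift [ 0.  0. -9.] len 9.0
(440.4, -346.4, 110, -0.095) rz 0.045 shift [-11.72  29.33   2.  ] len 31.7
```

{"op": "apply_moves", "data": {"series": "1.48 1.79 2.83 0 0 0.012 -0.3;1.48 1.79 2.83 0 0 0 -0.3;1.48 1.79 2.83 0 0 0 -0.3;1.48 1.79 2.83 0 0 0 -0.3;1.48 1.79 2.83 0 0 0 -0.3;1.48 1.79 2.83 0 0 0 -0.3;1.5 1.79 2.83 0 0 0 -0.3;0 0 2 0 0 0 -0.3;0 0 2 0 0 0 -0.3;0 0 1 0 0 0 -0.3"}}

```text
clock: 23.0
eef_pos: [582.3, -134.2, 66.3]
tcp_rot: [-3.141, 0.004, -0.048]
contact_force: [-0.3, 0.4, -0.2]
opening: 0.651
```

{"op": "apply_moves", "data": {"series": "0 0 1.5 0 0 0 -0.3;0 0 1 0 0 0 -0.3;0 0 0.5 0 0 0 -0.3;0 0 0 0 0 0 -0.3;0 0 0 0 0 0 1;0 0 0 0 0 0 1;0 0 0 0 0 0 1;0 0 0 0 0 0 1;0 0 0 0 0 0 1;0 0 0 0 0 0 1", "squeeze": 50}}

```text
clock: 23.83
eef_pos: [583.6, -135.1, 40.7]
tcp_rot: [3.141, -0.002, -0.048]
contact_force: [-1.3, 2.1, 6.5]
opening: 0.411
```

{"op": "apply_moves", "data": {"series": "0 0 -1 0 0 0 1;0 0 -2 0 0 0 1;0 0 -3 0 0 0 1;0 0 -3 0 0 0 1;-1.34 3.15 0 0 0 0.045 1;-1.34 3.15 0 0 0 0 1;-1.34 3.15 0 0 0 0 1;-1.34 3.15 0 0 0 0 1;-1.34 3.15 0 0 0 0 1;-1.34 3.15 0 0 0 0 1"}}

```text
clock: 24.67
eef_pos: [485.4, -317.6, 130.3]
tcp_rot: [3.141, -0.0, -0.093]
contact_force: [0.4, -0.3, -2.1]
opening: 0.41
```

{"op": "apply_moves", "data": {"series": "-1.34 3.15 0 0 0 0 1;-1.34 3.15 0.5 0 0 0 1;-1.34 3.15 1 0 0 0 1;0 0 2.5 0 0 0 1;0 0 2 0 0 0 1;0 0 1 0 0 0 1;0 0 0.5 0 0 0 1;0 0 0 0 0 0 1;0 0 0 0 0 0 1;0 0 0 0 0 0 1"}}

```text
clock: 25.5
eef_pos: [438.6, -407.0, 55.8]
tcp_rot: [3.14, -0.001, -0.092]
contact_force: [-0.8, -0.2, -0.9]
opening: 0.41
```

```bash
python3 - <<'E'
from h import *
state(); shot("wrist","w7")
E
```

```text
t 25.5 tcp [ 438.6 -407.    55.8] rpy [ 3.14e+00 -1.00e-03 -9.20e-02] F [-0.8 -0.2 -0.9] open 0.41
```

View pics/w7.png

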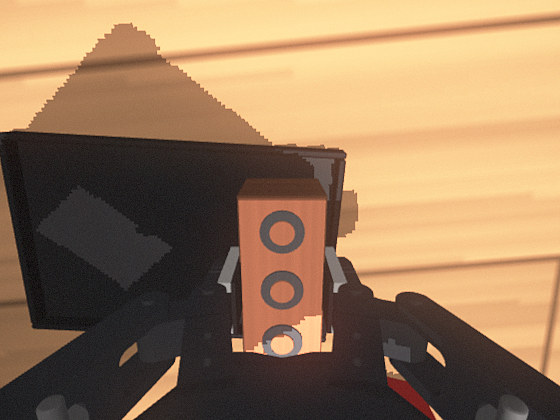

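```bash
python3 - <<'E'
from h import *
_,c=load("w7")
P={n:px2w("",u,v,14,c) for n,u,v in [("FL",3,132),("FR",346,151),("NL",33,328)]}; print(P)
F=(P["FL"]+P["FR"])/2; d=P["FL"]-P["FR"]; print("len",np.linalg.norm(d),np.linalg.norm(P["FL"]-P["NL"]),"yaw deg",np.degrees(np.arctan2(-d[0],d[1])), "centre", (P["NL"]+P["FR"])/2)
ctr=(P["NL"]+P["FR"])/2
hold=px2w("",282,180,76,c); print("block far edge",hold, px2w("",283,231,76,c),px2w("",283,290,76,c))
E
```

```text
{'FL': array([ 512.8, -269.6]), 'FR': array([ 486.7, -445.8]), 'NL': array([ 395.6, -248.3])}
len 178.12257015886559 119.1198136331651 yaw deg -8.425790532453862 centre [ 441.15 -347.05]
block far edge [ 486.8 -411.9] [ 468.4 -410.6] [ 444.8 -408.4]
```

{"op": "apply_moves", "data": {"series": "-0.4 0 0.6 0 0 0.027 1;0 0 0.6 0 0 0 1;0 0 0.5 0 0 0 1;0 0 0 0 0 0 1;0 0 0 0 0 0 1;0 0 0 0 0 0 1;0 0 0 0 0 0 -0.05;0 0 0 0 0 0 -0.05;0 0 0 0 0 0 -0.05;0 0 0 0 0 0 -0.05"}}

```text
clock: 26.38
eef_pos: [433.9, -406.5, 37.7]
tcp_rot: [3.141, -0.0, -0.12]
contact_force: [-0.3, -0.4, -0.8]
opening: 0.524
```

{"op": "apply_moves", "data": {"series": "0 0 -1 0 0 0 -0.05;0 0 -3 0 0 0 -0.05;0 0 -4 0 0 0 -0.3;0.7 -3.7 0 0 0 0 -0.3;0.7 -3.7 0 0 0 0 -0.3;0.7 -3.7 0 0 0 0 -0.3;0.7 -3.7 0 0 0 0 -0.3;0.7 -3.7 0 0 0 0 -0.3;0.7 -3.7 0 0 0 0 -0.3;0.7 -3.7 0 0 0 0 -0.3"}}

```text
clock: 27.22
eef_pos: [513.9, -153.4, 118.6]
tcp_rot: [3.141, -0.001, -0.12]
contact_force: [0.5, 0.2, -0.2]
opening: 0.654
```

```bash
python3 - <<'E'
from h import *
chain([584.9,-65.5,110,-.05],[584.9,-65.5,40,-.05],[584.9,-65.5,130,-.05],[441,-347,130,-.12],[441,-347,38,-.12],[441,-347,120,-.12],[587.7,6.7,120,-.05],[587.7,6.7,130,-.05],[448.4,-286.5,130,-.12])
E
```

```text
t 27.22 tcp [ 513.9 -153.4  118.6] rpy [ 3.141e+00 -1.000e-03 -1.200e-01] F [ 0.5  0.2 -0.2] open 0.654
(584.9, -65.5, 110, -0.05) rz -0.07 shift [ 6.65 -9.14  0.86] len 11.3
(584.9, -65.5, 40, -0.05) rz 0.0 shift [-0. -0.  7.] len 7.0
(584.9, -65.5, 130, -0.05) rz 0.0 shift [ 0.  0. -9.] len 9.0
(441, -347, 130, -0.12) rz 0.07 shift [-10.92  29.67   0.  ] len 31.6
(441, -347, 38, -0.12) rz 0.0 shift [ 0.  -0.   9.2] len 9.2
(441, -347, 120, -0.12) rz 0.0 shift [ 0.   0.  -8.2] len 8.2
(587.7, 6.7, 120, -0.05) rz -0.07 shift [ 12.88 -36.06  -0.  ] len 38.3
(587.7, 6.7, 130, -0.05) rz 0.0 shift [ 0.  0. -1.] len 1.0
(448.4, -286.5, 130, -0.12) rz 0.07 shift [-10.32  30.78   0.  ] len 32.5
```

{"op": "apply_moves", "data": {"series": "2.22 -3.05 0.2 0 0 -0.07 -0.3;2.22 -3.05 0.2 0 0 0 -0.3;2.21 -3.04 0.4 0 0 0 -0.3;0 0 3 0 0 0 -0.3;0 0 2 0 0 0 -0.3;0 0 1.5 0 0 0 -0.3;0 0 0 0 0 0 -0.3;0 0 0 0 0 0 -0.3;0 0 0 0 0 0 -0.3;0 0 0 0 0 0 -0.3"}}

```text
clock: 28.05
eef_pos: [587.4, -69.2, 46.1]
tcp_rot: [3.141, -0.002, -0.051]
contact_force: [-0.2, 0.5, 0.1]
opening: 0.647
```

{"op": "apply_moves", "data": {"series": "-0.25 -0.37 0.55 0 0 0 -0.3;0 0 0 0 0 0 -0.3;0 0 0 0 0 0 -0.3;0 0 0 0 0 0 1;0 0 0 0 0 0 1;0 0 0 0 0 0 1;0 0 0 0 0 0 1;0 0 0 0 0 0 1;0 0 0 0 0 0 1;0 0 0 0 0 0 1"}}

```text
clock: 28.88
eef_pos: [584.5, -65.1, 39.5]
tcp_rot: [3.142, -0.001, -0.05]
contact_force: [-0.3, -0.8, 4.7]
opening: 0.408
```

{"op": "apply_moves", "data": {"series": "0 0 -1 0 0 0 1;0 0 -2 0 0 0 1;0 0 -3 0 0 0 1;0 0 -3 0 0 0 1;-1.21 3.3 0 0 0 0.07 1;-1.21 3.3 0 0 0 0 1;-1.21 3.3 0 0 0 0 1;-1.21 3.3 0 0 0 0 1;-1.21 3.3 0 0 0 0 1;-1.21 3.3 0 0 0 0 1"}}

```text
clock: 29.72
eef_pos: [489.4, -255.1, 129.5]
tcp_rot: [-3.142, 0.0, -0.12]
contact_force: [1.5, -0.0, -1.9]
opening: 0.409
```

{"op": "apply_moves", "data": {"series": "-1.21 3.3 0 0 0 0 1;-1.21 3.3 0 0 0 0 1;-1.21 3.3 0 0 0 0 1;0 0 2.5 0 0 0 1;0 0 2.5 0 0 0 1;0 0 1.5 0 0 0 1;0 0 0.5 0 0 0 1;0 0 0 0 0 0 1;0 0 0 0 0 0 1;0 0 0 0 0 0 1"}}

```text
clock: 30.55
eef_pos: [443.4, -348.2, 60.3]
tcp_rot: [3.141, -0.001, -0.12]
contact_force: [-0.2, 0.2, -1.4]
opening: 0.409
```

{"op": "apply_moves", "data": {"series": "-0.25 -0.1 1 0 0 0 1;0 0 0.9 0 0 0 1;0 0 0.5 0 0 0 1;0 0 0 0 0 0 1;0 0 0 0 0 0 1;0 0 0 0 0 0 -0.05;0 0 0 0 0 0 -0.05;0 0 0 0 0 0 -0.05;0 0 0 0 0 0 -0.05;0 0 0 0 0 0 -0.05"}}

```text
clock: 31.38
eef_pos: [440.3, -346.7, 35.1]
tcp_rot: [3.142, -0.0, -0.12]
contact_force: [0.2, 0.2, 1.2]
opening: 0.526
```

{"op": "apply_moves", "data": {"series": "0 0 -1 0 0 0 -0.05;0 0 -3 0 0 0 -0.05;0 0 -4 0 0 0 -0.3;1.29 -3.6 0 0 0 -0.07 -0.3;1.29 -3.6 0 0 0 0 -0.3;1.29 -3.6 0 0 0 0 -0.3;1.29 -3.6 0 0 0 0 -0.3;1.29 -3.6 0 0 0 0 -0.3;1.29 -3.6 0 0 0 0 -0.3;1.29 -3.6 0 0 0 0 -0.3"}}

```text
clock: 32.22
eef_pos: [546.1, -98.8, 116.1]
tcp_rot: [3.141, -0.001, -0.05]
contact_force: [0.9, -0.5, 0.2]
opening: 0.649
```

{"op": "apply_moves", "data": {"series": "1.29 -3.6 0 0 0 0 -0.3;1.29 -3.6 0 0 0 0 -0.3;1.29 -3.6 0 0 0 0 -0.3;0 0 2.5 0 0 0 -0.3;0 0 2 0 0 0 -0.3;0 0 1 0 0 0 -0.3;0 0 0 0 0 0 -0.3;0 0 0 0 0 0 -0.3;0 0 0 0 0 0 -0.3;0 0 0 0 0 0 -0.3"}}

```text
clock: 33.05
eef_pos: [590.4, 4.9, 61.4]
tcp_rot: [-3.141, -0.002, -0.051]
contact_force: [-0.9, -0.1, -0.5]
opening: 0.65
```

```bash
python3 - <<'E'
from h import *
chain([587.7,6.7,40,-.05])
E
```

```text
t 33.05 tcp [590.4   4.9  61.4] rpy [-3.141e+00 -2.000e-03 -5.100e-02] F [-0.9 -0.1 -0.5] open 0.65
(587.7, 6.7, 40, -0.05) rz -0.001 shift [-0.28 -0.17  2.14] len 2.2
```

{"op": "apply_moves", "data": {"series": "-1.08 -0.17 0 0 0 0 -0.12;0 0 0.5 0 0 0 -0.12;0 0 0.8 0 0 0 -0.12;0 0 0.7 0 0 0 -0.12;0 0 0 0 0 0 -0.12;0 0 0 0 0 0 1;0 0 0 0 0 0 1;0 0 0 0 0 0 1;0 0 0 0 0 0 1;0 0 0 0 0 0 1"}}

```text
clock: 33.88
eef_pos: [579.0, 7.6, 40.1]
tcp_rot: [3.142, -0.0, -0.05]
contact_force: [-0.0, -0.3, -1.6]
opening: 0.406
```

{"op": "apply_moves", "data": {"series": "0 0 0 0 0 0 1;0 0 -1 0 0 0 1;0 0 -2 0 0 0 1;0 0 -3 0 0 0 1;0 0 -3 0 0 0 1;-1 3 0 0 0 0.07 1;-1 3 0 0 0 0 1;-1 3 0 0 0 0 1;-1 3 0 0 0 0 1;-1 3 0 0 0 0 1"}}

```text
clock: 34.72
eef_pos: [512.6, -137.3, 131.1]
tcp_rot: [3.141, -0.001, -0.12]
contact_force: [0.2, -0.3, -2.3]
opening: 0.411
```

```bash
python3 - <<'E'
from h import *
chain([440.4,-285.5,130,-.12],[440.4,-285.5,38,-.12])
E
```

```text
t 34.72 tcp [ 512.6 -137.3  131.1] rpy [ 3.141e+00 -1.000e-03 -1.200e-01] F [ 0.2 -0.3 -2.3] open 0.411
(440.4, -285.5, 130, -0.12) rz 0.0 shift [-5.4  15.58  0.11] len 16.5
(440.4, -285.5, 38, -0.12) rz 0.0 shift [ 0.  -0.   9.2] len 9.2
```

{"op": "apply_moves", "data": {"series": "-1.28 3.7 0 0 0 0 1;-1.28 3.7 0 0 0 0 1;-1.28 3.7 0 0 0 0 1;-1.28 3.7 0 0 0 0 1;0 0 2 0 0 0 1;0 0 2 0 0 0 1;0 0 2 0 0 0 1;0 0 0.5 0 0 0 1;0 0 0 0 0 0 1;0 0 0 0 0 0 1"}}

```text
clock: 35.55
eef_pos: [445.1, -277.0, 65.8]
tcp_rot: [3.142, -0.0, -0.12]
contact_force: [0.2, 0.2, -1.4]
opening: 0.41
```

```bash
python3 - <<'E'
from h import *
chain([440.4,-285.5,37,-.12])
E
```

```text
t 35.55 tcp [ 445.1 -277.    65.8] rpy [ 3.142 -0.    -0.12 ] F [ 0.2  0.2 -1.4] open 0.41
(440.4, -285.5, 37, -0.12) rz 0.0 shift [-0.36  0.9   2.88] len 3.0
```

{"op": "apply_moves", "data": {"series": "-0.36 0.9 0.8 0 0 0 1;0 0 1 0 0 0 1;0 0 0.9 0 0 0 1;0 0 0 0 0 0 1;0 0 0 0 0 0 1;0 0 0 0 0 0 -0.05;0 0 0 0 0 0 -0.05;0 0 0 0 0 0 -0.05;0 0 0 0 0 0 -0.05;0 0 0 0 0 0 -0.05"}}

```text
clock: 36.38
eef_pos: [440.3, -285.6, 38.4]
tcp_rot: [3.141, -0.001, -0.12]
contact_force: [0.9, -0.3, -0.9]
opening: 0.526
```

{"op": "apply_moves", "data": {"series": "0 0 -1 0 0 0 -0.05;0 0 -3 0 0 0 -0.05;0 0 -4 0 0 0 -0.3;0.2 -3.6 -2 0 0 0 -0.3;0.2 -3.6 -2 0 0 0 -0.3;0.2 -3.6 -2 0 0 0 -0.3;0.2 -3.6 -2 0 0 0 -0.3;0.2 -3.6 0 0 0 0 -0.3;0.2 -3.6 0 0 0 0 -0.3;0 0 0 0 0 0 -0.3"}}

```text
clock: 37.22
eef_pos: [478.7, -67.7, 199.6]
tcp_rot: [-3.14, -0.002, -0.117]
contact_force: [0.2, -0.1, -0.3]
opening: 0.649
```

```bash
python3 - <<'E'
from h import *
state(); f,c=shot("wrist","w8")
cv2.imwrite("pics/w8v.png",cv2.resize(f[:300],(800,429),interpolation=cv2.INTER_CUBIC))
E
```

```text
t 37.22 tcp [478.7 -67.7 199.6] rpy [-3.14e+00 -2.00e-03 -1.17e-01] F [ 0.2 -0.1 -0.3] open 0.649
```

View pics/w8v.png

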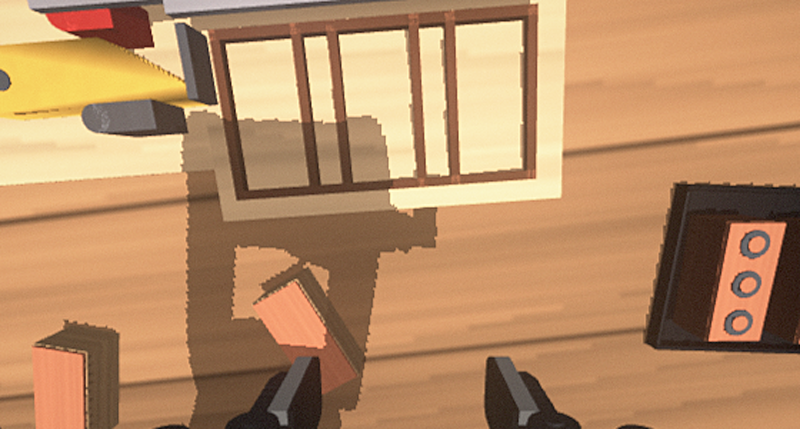

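The bays are empty and clean. The frame's outer corners, in the 800 px image, are (237,199), (535,179), (538,4) and (210,30). One finished block stands upright in the tray at (745,285), and the fresh blocks are unmoved so far.

```bash
python3 - <<'E'
from h import *
_,c=load("w8"); s=560/800
P=[px2w("",u*s,v*s,18,c) for u,v in [(237,199),(535,179),(538,4),(210,30)]]; P=np.array(P); print(P, P.mean(0))
for a,b in ((0,1),(1,2),(3,2),(0,3)): print(np.linalg.norm(P[a]-P[b]).round(1), np.degrees(np.arctan2(*(P[b]-P[a])[::-1])).round(1))
print("bay0 inner floor-ish", [px2w("",u*s,v*s,18,c) for u,v in [(225,42),(244,190),(305,182),(294,33)]])
print("freshR", [px2w("",u*s,v*s,40,c) for u,v in [(254,299),(296,277),(358,370)]])
print("freshL", [px2w("",u*s,v*s,40,c) for u,v in [(34,346),(86,349)]])
E
```

```text
[[ 538.8   36.7]
 [ 528.6 -161.7]
 [ 630.1 -167.2]
 [ 639.6   31.1]] [584.275 -65.275]
198.7 -92.9
101.6 -3.1
198.5 -92.7
101.0 -3.2
bay0 inner floor-ish [array([632.1,  23.5]), array([544.1,  30.8]), array([544.4, -10.5]), array([632. , -19.3])]
freshR [array([474.5,  31.5]), array([486.1,   1.2]), array([415.8, -29.4])]
freshL [array([459.1, 187.6]), array([452.9, 153. ])]
```

```bash
python3 - <<'E'
from h import *
chain([443.5,1.4,100,.4],[443.5,1.4,32,.4],[443.5,1.4,130,.4],[584.3,-65.3,130,-.051],[584.3,-65.3,42,-.051])
E
```

```text
t 37.27 tcp [478.3 -69.8 199.2] rpy [-3.141e+00 -1.000e-03 -1.160e-01] F [-0.1  0.7 -0.1] open 0.651
(443.5, 1.4, 100, 0.4) rz -0.516 shift [-0.43 -7.91  9.92] len 12.7
(443.5, 1.4, 32, 0.4) rz 0.0 shift [ 0.  -0.   6.8] len 6.8
(443.5, 1.4, 130, 0.4) rz 0.0 shift [ 0.   0.  -9.8] len 9.8
(584.3, -65.3, 130, -0.051) rz 0.451 shift [14.4   5.94  0.  ] len 15.6
(584.3, -65.3, 42, -0.051) rz 0.0 shift [-0.  -0.   8.8] len 8.8
```

{"op": "apply_moves", "data": {"series": "0 0 0 0 0 -0.12 -0.5;0 0 0 0 0 -0.12 -0.5;0 0 0 0 0 -0.12 -0.5;0 0 0 0 0 -0.12 -0.5;0 0 0 0 0 -0.036 -0.5;-0.14 -2.64 3 0 0 0 -0.5;-0.14 -2.64 3 0 0 0 -0.5;-0.14 -2.63 3 0 0 0 -0.5;0 0 0.9 0 0 0 -0.5;0 0 0 0 0 0 -0.5"}}

```text
clock: 38.1
eef_pos: [441.3, -1.1, 97.3]
tcp_rot: [-3.14, 0.004, 0.397]
contact_force: [0.2, 0.3, 0.3]
opening: 0.75
```

```bash
python3 - <<'E'
from h import *
chain([443.5,1.4,32,.4]); f,c=shot("wrist","w9"); cv2.imwrite("pics/w9v.png",cv2.resize(f,(800,600),interpolation=cv2.INTER_CUBIC))
E
```

```text
t 38.1 tcp [441.3  -1.1  97.3] rpy [-3.14   0.004  0.397] F [0.2 0.3 0.3] open 0.75
(443.5, 1.4, 32, 0.4) rz -0.003 shift [ 0.3  -0.14  6.53] len 6.5
```

View pics/w9v.png

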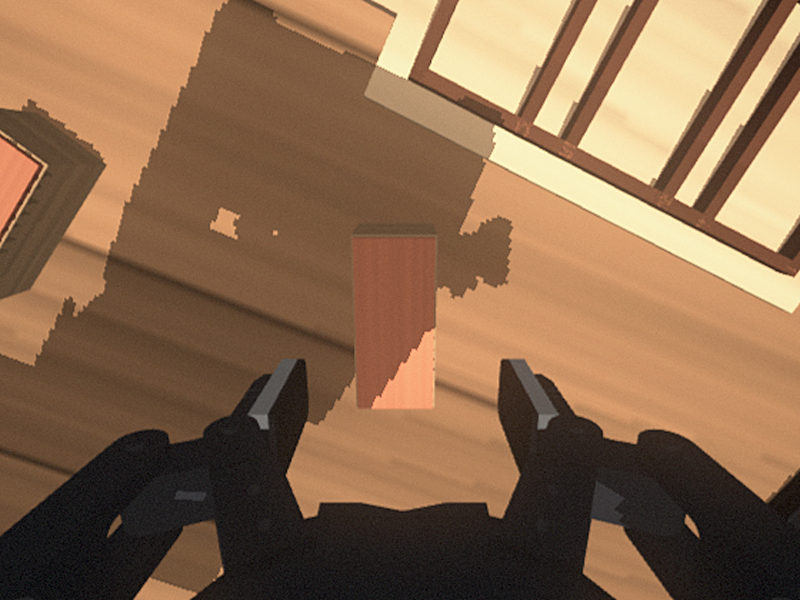

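The fresh block is centred at about (395,322), well between the fingers (middle ≈403). I'm refining its centre.

```bash
python3 - <<'E'
from h import *
_,c=load("w9"); s=.7
P=np.array([px2w("",u*s,v*s,40,c) for u,v in [(352,237),(437,235),(436,408),(357,408)]],np.float32); print(P,cv2.minAreaRect(P))
x,y=P.mean(0); chain([x,y,32,.4])
E
```

```text
[[470.9  33.8]
 [485.    2.2]
 [412.5 -29.5]
 [398.5   3.6]] ((441.55157470703125, 2.813232421875), (79.12736511230469, 35.93636703491211), 23.616939544677734)
t 38.15 tcp [443.1  -1.6  98.8] rpy [-3.141e+00  2.000e-03  3.960e-01] F [-0.1 -1.   0.2] open 0.75
(np.float32(441.725), np.float32(2.525), 32, 0.4) rz -0.004 shift [ 0.04 -0.43  6.68] len 6.7
```

{"op": "apply_moves", "data": {"series": "0.04 -0.43 1.5 0 0 -0.016 -0.5;0 0 2 0 0 0 -0.5;0 0 2 0 0 0 -0.5;0 0 1.1 0 0 0 -0.5;0 0 0 0 0 0 -0.5;0 0 0 0 0 0 1;0 0 0 0 0 0 1;0 0 0 0 0 0 1;0 0 0 0 0 0 1;0 0 0 0 0 0 1"}}

```text
clock: 38.98
eef_pos: [443.7, 2.6, 34.7]
tcp_rot: [3.14, -0.003, 0.412]
contact_force: [-0.5, -2.7, 6.1]
opening: 0.407
```

{"op": "apply_moves", "data": {"series": "0 0 0 0 0 0 1;0 0 -1 0 0 0 1;0 0 -3 0 0 0 1;0 0 -3 0 0 0 1;0 0 -3 0 0 0 1;0 0 0 0 0 0.12 1;0 0 0 0 0 0.12 1;0 0 0 0 0 0.12 1;0 0 0 0 0 0.103 1;0 0 0 0 0 0 1"}}

```text
clock: 39.82
eef_pos: [442.5, 3.0, 134.4]
tcp_rot: [-3.141, -0.002, -0.056]
contact_force: [0.5, -0.5, -1.6]
opening: 0.408
```

```bash
python3 - <<'E'
from h import *
chain([584.3,-65.3,100,-.051],[584.3,-65.3,42,-.051])
E
```

```text
t 39.82 tcp [442.5   3.  134.4] rpy [-3.141e+00 -2.000e-03 -5.600e-02] F [ 0.5 -0.5 -1.6] open 0.408
(584.3, -65.3, 100, -0.051) rz -0.005 shift [14.51  6.09  3.44] len 16.1
(584.3, -65.3, 42, -0.051) rz 0.0 shift [-0.  -0.   5.8] len 5.8
```

{"op": "apply_moves", "data": {"series": "2.93 1.22 0.6 0 0 -0.005 1;2.93 1.22 0.6 0 0 0 1;2.93 1.22 0.6 0 0 0 1;2.93 1.22 0.6 0 0 0 1;2.93 1.2 0.6 0 0 0 1;0 0 1.5 0 0 0 1;0 0 1.5 0 0 0 1;0 0 0 0 0 0 1;0 0 0 0 0 0 1;0 0 0 0 0 0 1"}}

```text
clock: 40.65
eef_pos: [585.9, -64.6, 74.1]
tcp_rot: [3.142, -0.001, -0.045]
contact_force: [0.7, 0.4, -2.2]
opening: 0.408
```

```bash
python3 - <<'E'
from h import *
chain([586,-65.3,44,-.051])
E
```

```text
t 40.65 tcp [585.9 -64.6  74.1] rpy [ 3.142e+00 -1.000e-03 -4.500e-02] F [ 0.7  0.4 -2.2] open 0.408
(586, -65.3, 44, -0.051) rz 0.006 shift [0.02 0.07 3.01] len 3.0
```

{"op": "apply_moves", "data": {"series": "0 0.07 1 0 0 0.006 1;0 0 1 0 0 0 1;0 0 0.6 0 0 0 1;0 0 0.4 0 0 0 1;0 0 0.1 0 0 0 1;0 0 0 0 0 0 1;0 0 0 0 0 0 1;0 0 0 0 0 0 1;0 0 0 0 0 0 1;0 0 0 0 0 0 1"}}

```text
clock: 41.48
eef_pos: [585.0, -65.2, 42.7]
tcp_rot: [-3.142, 0.001, -0.052]
contact_force: [-5.7, 1.0, 12.3]
opening: 0.407
```

{"op": "apply_moves", "data": {"series": "0 0 0 0 0 0 -0.1;0 0 0 0 0 0 -0.1;0 0 0 0 0 0 -0.1;0 0 -1 0 0 0 -0.1;0 0 -3 0 0 0 -0.1;0 0 -4 0 0 0 -0.3;0 0 -2 0 0 0 -0.5;-2 -3 0 0 0 0 -0.5;-2 -3 0 0 0 0 -0.5;-2 -3 0 0 0 0 -0.5"}}

```text
clock: 42.32
eef_pos: [530.2, 28.2, 143.3]
tcp_rot: [-3.141, -0.002, -0.054]
contact_force: [0.1, 0.8, 0.4]
opening: 0.748
```

{"op": "apply_moves", "data": {"series": "-2 -3 0 0 0 0 -0.5;-2 -3 0 0 0 0 -0.5;-2 -3 0 0 0 0 -0.5;-2 -3 0 0 0 0 -0.5;-2 -3 0 0 0 0 -0.5;-2 -0.5 1 0 0 0 -0.5;0 0 1 0 0 0 -0.5;0 0 0 0 0 0 -0.5;0 0 0 0 0 0 -0.5;0 0 0 0 0 0 -0.5"}}

```text
clock: 43.15
eef_pos: [419.8, 188.4, 122.6]
tcp_rot: [-3.141, -0.001, -0.053]
contact_force: [0.5, 0.8, 0.7]
opening: 0.751
```

```bash
python3 - <<'E'
from h import *
state(); f,c=shot("wrist","w10"); cv2.imwrite("pics/w10v.png",cv2.resize(f,(800,600),interpolation=cv2.INTER_CUBIC))
E
```

```text
t 43.15 tcp [419.8 188.4 122.6] rpy [-3.141e+00 -1.000e-03 -5.300e-02] F [0.5 0.8 0.7] open 0.751
```

View pics/w10v.png

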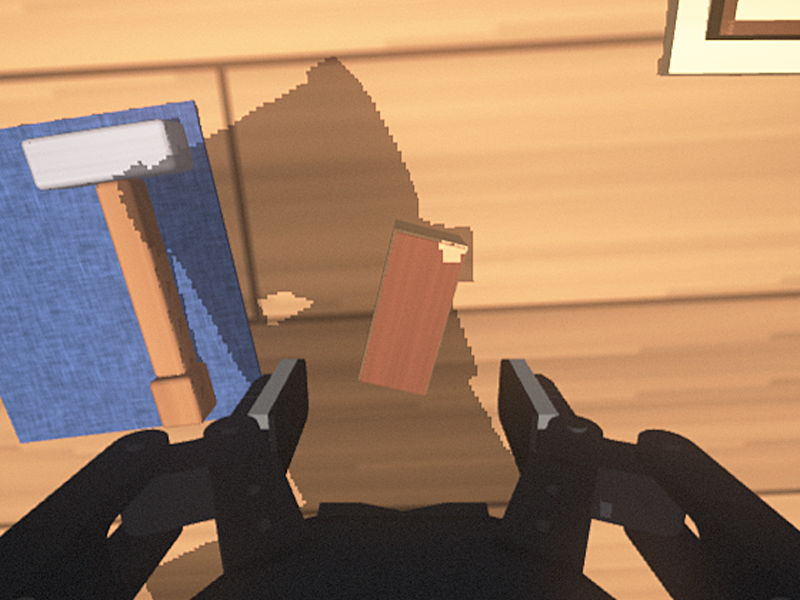

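The second fresh block has been knocked aside. Its corners are now (395,229), (466,247), (428,394) and (359,379). The hammer still lies on the mat. I have viewed 16 pictures, so I'll rely on numbers from here.

```bash
python3 - <<'E'
from h import *
_,c=load("w10"); s=.7
P=np.array([px2w("",u*s,v*s,40,c) for u,v in [(395,229),(466,247),(428,394),(359,379)]],np.float32); print(P,cv2.minAreaRect(P))
x,y=P.mean(0); t=np.arctan2(*((P[0]+P[1]-P[2]-P[3])[::-1])); print(t); chain([x,y,80,t],[x,y,33,t],[x,y,133,-.051],[580.6,-137.2,133,-.051])
print("hammer tail/head", px2w("",183*s,424*s,25,c),px2w("",103*s,155*s,26,c),"mat NR edge",px2w("",258*s,372*s,2,c),px2w("",195*s,102*s,2,c))
E
```

```text
[[460.8 189.4]
 [450.7 156.8]
 [375.4 177.3]
 [385.7 212. ]] ((418.1420593261719, 183.49154663085938), (36.1964111328125, 78.42626953125), 73.46749877929688)
-0.27908984
t 43.2 tcp [419.9 188.4 122.6] rpy [-3.141e+00 -1.000e-03 -5.300e-02] F [-0.2 -0.5  0.4] open 0.748
(np.float32(418.15002), np.float32(183.875), 80, np.float32(-0.27908984)) rz 0.226 shift [-0.04  0.48  4.26] len 4.3
(np.float32(418.15002), np.float32(183.875), 33, np.float32(-0.27908984)) rz 0.0 shift [ 0.  -0.   4.7] len 4.7
(np.float32(418.15002), np.float32(183.875), 133, -0.051) rz -0.228 shift [  0.   0. -10.] len 10.0
(580.6, -137.2, 133, -0.051) rz 0.0 shift [17.86 31.24  0.  ] len 36.0
hammer tail/head [355.7 315.1] [500.9 325.1] mat NR edge [374.6 277.1] [525.1 287.8]
```

{"op": "apply_moves", "data": {"series": "-0.04 0.48 1 0 0 0.113 -0.5;0 0 2 0 0 0.113 -0.5;0 0 2.5 0 0 0 -0.5;0 0 2 0 0 0 -0.5;0 0 1.2 0 0 0 -0.5;0 0 0.3 0 0 0 -0.5;0 0 0 0 0 0 -0.5;0 0 0 0 0 0 1;0 0 0 0 0 0 1;0 0 0 0 0 0 1"}}

```text
clock: 44.03
eef_pos: [419.0, 184.1, 33.3]
tcp_rot: [-3.14, -0.002, -0.278]
contact_force: [0.2, -1.2, 1.5]
opening: 0.41
```

{"op": "apply_moves", "data": {"series": "0 0 0 0 0 0 1;0 0 0 0 0 0 1;0 0 0 0 0 0 1;0 0 0 0 0 0 1;0 0 0 0 0 0 1;0 0 -1 0 0 0 1;0 0 -3 0 0 0 1;0 0 -3 0 0 0 1;0 0 -3 0 0 -0.114 1;0 0 -0.5 0 0 -0.114 1"}}

```text
clock: 44.87
eef_pos: [420.3, 185.0, 142.4]
tcp_rot: [-3.138, -0.006, -0.045]
contact_force: [0.8, 0.8, -0.6]
opening: 0.413
```

{"op": "apply_moves", "data": {"series": "1.77 3.13 0 0 0 0 1;1.77 3.13 0 0 0 0 1;1.77 3.13 0 0 0 0 1;1.77 3.13 0 0 0 0 1;1.77 3.13 0 0 0 0 1;1.77 3.13 0 0 0 0 1;1.77 3.13 0 0 0 0 1;1.77 3.13 0 0 0 0 1;1.77 3.13 0 0 0 0 1;1.77 3.13 0 0 0 0 1"}}

```text
clock: 45.7
eef_pos: [579.5, -139.3, 138.4]
tcp_rot: [3.142, -0.001, -0.05]
contact_force: [0.7, 0.3, -1.7]
opening: 0.411
```

{"op": "apply_moves", "data": {"series": "0 0 2 0 0 0 1;0 0 2.5 0 0 0 1;0 0 2 0 0 0 1;0 0 0.5 0 0 0 1;0 0 0 0 0 0 1;0 0 0 0 0 0 1;0 0 0 0 0 0 1;0 0 0 0 0 0 1;0 0 0 0 0 0 1;0 0 0 0 0 0 1"}}

```text
clock: 46.53
eef_pos: [579.6, -137.6, 68.0]
tcp_rot: [3.141, -0.001, -0.05]
contact_force: [-0.0, 0.0, -2.0]
opening: 0.41
```

```bash
python3 - <<'E'
from h import *
chain([581.4,-137.2,42,-.051])
E
```

```text
t 46.53 tcp [ 579.6 -137.6   68. ] rpy [ 3.141e+00 -1.000e-03 -5.000e-02] F [-0.  0. -2.] open 0.41
(581.4, -137.2, 42, -0.051) rz 0.001 shift [ 0.18 -0.05  2.6 ] len 2.6
```

{"op": "apply_moves", "data": {"series": "0.18 -0.05 0.8 0 0 0 1;0 0 0.8 0 0 0 1;0 0 0.6 0 0 0 1;0 0 0.4 0 0 0 1;0 0 0.1 0 0 0 1;0 0 0 0 0 0 1;0 0 0 0 0 0 1;0 0 0 0 0 0 1;0 0 0 0 0 0 1;0 0 0 0 0 0 1"}}

```text
clock: 47.37
eef_pos: [580.5, -137.1, 41.0]
tcp_rot: [-3.141, 0.001, -0.051]
contact_force: [-7.6, 1.1, 19.0]
opening: 0.407
```

{"op": "apply_moves", "data": {"series": "0 0 -0.1 0 0 0 -0.1;0 0 0 0 0 0 -0.1;0 0 0 0 0 0 -0.1;0 0 0 0 0 0 -0.1;0 0 -1 0 0 0 -0.1;0 0 -3 0 0 0 -0.1;0 0 -4 0 0 0 -0.3;0 0 -4 0 0 0 -0.3;-2 -3 -2 0 0 0 -0.3;-2 -3 0 0 0 0 -0.3"}}

```text
clock: 48.2
eef_pos: [547.3, -76.0, 186.8]
tcp_rot: [3.141, -0.01, -0.053]
contact_force: [0.9, 0.7, -1.0]
opening: 0.65
```

{"op": "apply_moves", "data": {"series": "-2 -3 0 0 0 0 -0.3;-2 -2 0 0 0 0 -0.3;-1 0 0 0 0 0 -0.3;0 0 0 0 0 0 -0.3;0 0 0 0 0 0 -0.3;0 0 0 0 0 0 -0.3;0 0 0 0 0 0 -0.3;0 0 0 0 0 0 -0.3;0 0 0 0 0 0 -0.3;0 0 0 0 0 0 -0.3"}}

```text
clock: 49.03
eef_pos: [496.8, -23.1, 180.9]
tcp_rot: [3.142, 0.0, -0.051]
contact_force: [-0.6, -0.2, -0.0]
opening: 0.649
```

```bash
python3 - <<'E'
from h import *
state(); f,c=shot("wrist","w11"); cv2.imwrite("pics/w11v.png",cv2.resize(f[:300],(800,429),interpolation=cv2.INTER_CUBIC))
E
```

```text
t 49.03 tcp [496.8 -23.1 180.9] rpy [ 3.142  0.    -0.051] F [-0.6 -0.2 -0. ] open 0.649
```

View pics/w11v.png

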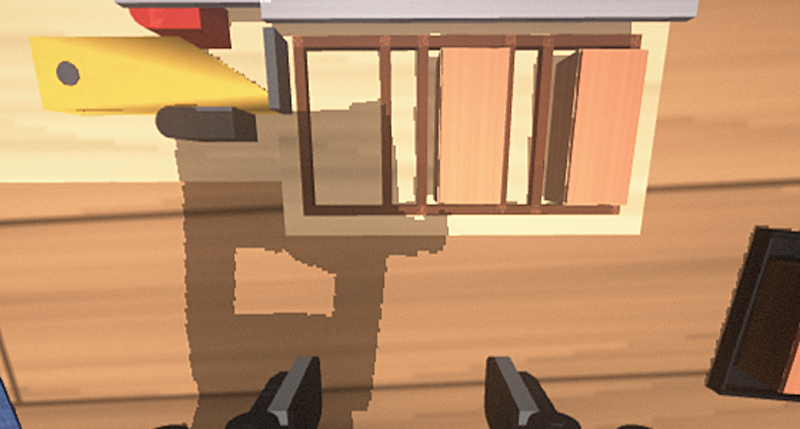

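```bash
python3 - <<'E'
from h import *
_,c=load("w11"); s=.7
for Q in ([(441,47),(509,47),(502,205),(435,206)],[(579,53),(647,50),(628,205),(567,203)]):
    P=np.array([px2w("",u*s,v*s,48,c) for u,v in Q],np.float32); print(cv2.minAreaRect(P), P.mean(0))
print("dot",px2w("",67*s,72*s,38,c),"tail corners",px2w("",31*s,38*s,38,c),px2w("",44*s,109*s,38,c))
chain([624,153,181,1.522],[624,153,32,1.522])
E
```

```text
((582.2371826171875, -64.4600601196289), (37.72240447998047, 80.64312744140625), 87.99546813964844) [582.07495 -65.125  ]
((577.6450805664062, -136.8664093017578), (34.99094772338867, 78.65345764160156), 87.8869857788086) [ 577.8 -137. ]
dot [623.5 152.4] tail corners [640.7 167.3] [605.6 170. ]
t 49.08 tcp [496.8 -23.  180.9] rpy [ 3.142  0.    -0.051] F [0.9 0.5 0.4] open 0.657
(624, 153, 181, 1.522) rz -1.573 shift [ 1.820e+01  1.185e+01 -1.000e-02] len 21.7
(624, 153, 32, 1.522) rz 0.0 shift [ 0.  -0.  14.9] len 14.9
```

{"op": "apply_moves", "data": {"series": "0 0 0 0 0 -0.121 -0.3;0 0 0 0 0 -0.121 -0.3;0 0 0 0 0 -0.121 -0.3;0 0 0 0 0 -0.121 -0.3;0 0 0 0 0 -0.121 -0.3;0 0 0 0 0 -0.121 -0.3;0 0 0 0 0 -0.121 -0.3;0 0 0 0 0 -0.121 -0.3;0 0 0 0 0 -0.121 -0.3;0 0 0 0 0 -0.121 -0.3"}}

```text
clock: 49.92
eef_pos: [496.7, -22.8, 181.0]
tcp_rot: [-3.142, 0.0, 1.166]
contact_force: [0.1, 0.4, -0.4]
opening: 0.652
```

{"op": "apply_moves", "data": {"series": "0 0 0 0 0 -0.121 -0.3;0 0 0 0 0 -0.121 -0.3;0 0 0 0 0 -0.121 -0.3;3.04 1.97 0 0 0 0 -0.3;3.04 1.97 0 0 0 0 -0.3;3.04 1.97 0 0 0 0 -0.3;3.04 1.97 0 0 0 0 -0.3;3.04 1.97 0 0 0 0 -0.3;3 1.97 0 0 0 0 -0.3;0 0 0 0 0 0 -0.3"}}

```text
clock: 50.75
eef_pos: [627.0, 158.3, 181.1]
tcp_rot: [3.138, -0.002, 1.525]
contact_force: [-0.2, -1.6, -0.6]
opening: 0.645
```

{"op": "apply_moves", "data": {"series": "0 0 3 0 0 0 -0.3;0 0 3 0 0 0 -0.3;0 0 3 0 0 0 -0.3;0 0 2 0 0 0 -0.3;0 0 0 0 0 0 -0.3;0 0 0 0 0 0 -0.3;0 0 0 0 0 0 -0.3;0 0 0 0 0 0 -0.3;0 0 0 0 0 0 -0.3;0 0 0 0 0 0 -0.3"}}

```text
clock: 51.58
eef_pos: [624.2, 153.5, 72.5]
tcp_rot: [3.14, -0.001, 1.523]
contact_force: [0.6, -0.2, 0.4]
opening: 0.654
```

```bash
python3 - <<'E'
from h import *
chain([623.4,150,32,1.522])
E
```

```text
t 51.58 tcp [624.2 153.5  72.5] rpy [ 3.140e+00 -1.000e-03  1.523e+00] F [ 0.6 -0.2  0.4] open 0.654
(623.4, 150, 32, 1.522) rz 0.001 shift [-0.35 -0.06  4.05] len 4.1
```

Grip, then pull 12 cm along the lane.

{"op": "apply_moves", "data": {"series": "-0.35 -0.06 1.2 0 0 0 -0.3;0 0 1.4 0 0 0 -0.3;0 0 1 0 0 0 -0.3;0 0 0.4 0 0 0 -0.3;0 0 0 0 0 0 -0.3;0 0 0 0 0 0 1;0 0 0 0 0 0 1;0 0 0 0 0 0 1;0 0 0 0 0 0 1;0 0 0 0 0 0 1", "squeeze": 70}}

```text
clock: 52.42
eef_pos: [623.4, 150.1, 31.5]
tcp_rot: [3.14, -0.001, 1.523]
contact_force: [2.4, 2.1, -2.9]
opening: 0.405
```

{"op": "apply_moves", "data": {"series": "0 0 0 0 0 0 1;0 0 0 0 0 0 1;0.3 0 0 0 0 0 1;0.6 0 0 0 0 0 1;0.8 0 0 0 0 0 1;0.8 0 0 0 0 0 1;0.8 0 0 0 0 0 1;0.8 0 0 0 0 0 1;0.8 0 0 0 0 0 1;0.8 0 0 0 0 0 1"}}

```text
clock: 53.25
eef_pos: [625.2, 206.8, 31.4]
tcp_rot: [-3.141, 0.001, 1.523]
contact_force: [-0.9, -2.7, 4.0]
opening: 0.407
```

{"op": "apply_moves", "data": {"series": "0.8 0 0 0 0 0 1;0.8 0 0 0 0 0 1;1 0 0 0 0 0 1;1 0 0 0 0 0 1;1 0 0 0 0 0 1;1 0 0 0 0 0 1;0 0 0 0 0 0 1;0 0 0 0 0 0 1;0 0 -2 0 0 0 1;0 0 -3 0 0 0 1"}}

```text
clock: 54.08
eef_pos: [625.1, 261.6, 77.7]
tcp_rot: [-3.135, 0.003, 1.523]
contact_force: [0.1, -0.7, -1.0]
opening: 0.404
```

{"op": "apply_moves", "data": {"series": "0 0 -3.5 0 0 0 1;0 0 -3.5 0 0 0 1;0 0 0 0 0 -0.12 1;0 0 0 0 0 -0.12 1;0 0 0 0 0 -0.12 1;0 0 0 0 0 -0.12 1;0 0 0 0 0 -0.12 1;0 0 0 0 0 -0.12 1;0 0 0 0 0 -0.12 1;0 0 0 0 0 -0.12 1"}}

```text
clock: 54.92
eef_pos: [627.4, 262.2, 150.1]
tcp_rot: [-3.14, -0.001, 2.488]
contact_force: [0.2, 0.2, -0.5]
opening: 0.41
```

{"op": "apply_moves", "data": {"series": "0 0 0 0 0 -0.12 1;0 0 0 0 0 -0.12 1;0 0 0 0 0 -0.12 1;0 0 0 0 0 -0.12 1;0 0 0 0 0 -0.12 1;0 0 0 0 0 -0.12 1;0 0 0 0 0 -0.025 1;0 0 0 0 0 0 1;0 0 0 0 0 0 1;0 0 0 0 0 0 1"}}

```text
clock: 55.75
eef_pos: [627.9, 262.6, 150.8]
tcp_rot: [-3.142, -0.0, -3.058]
contact_force: [0.3, 0.7, -2.3]
opening: 0.405
```

```bash
python3 - <<'E'
from h import *
chain([383,400,150,-3.053],[383,400,60,-3.053])
E
```

```text
t 55.75 tcp [627.9 262.6 150.8] rpy [-3.142 -0.    -3.058] F [ 0.3  0.7 -2.3] open 0.405
(383, 400, 150, -3.053) rz -0.005 shift [23.18 15.85  0.08] len 28.1
(383, 400, 60, -3.053) rz 0.0 shift [ 0. -0.  9.] len 9.0
```

{"op": "apply_moves", "data": {"series": "2.9 1.98 0 0 0 0 1;2.9 1.98 0 0 0 0 1;2.9 1.98 0 0 0 0 1;2.9 1.98 0 0 0 0 1;2.9 1.98 0 0 0 0 1;2.9 1.98 0 0 0 0 1;2.9 1.98 0 0 0 0 1;2.88 1.98 0 0 0 0 1;0 0 2 0 0 0 1;0 0 2 0 0 0 1"}}

```text
clock: 56.58
eef_pos: [382.4, 402.5, 112.0]
tcp_rot: [3.139, 0.002, -3.054]
contact_force: [0.2, -0.2, -1.9]
opening: 0.412
```

{"op": "apply_moves", "data": {"series": "0 0 2.5 0 0 0 1;0 0 2 0 0 0 1;0 0 1 0 0 0 1;0 0 0 0 0 0 1;0 0 0 0 0 0 1;0 0 0 0 0 0 1;0 0 0 0 0 0 1;0 0 0 0 0 0 1;0 0 0 0 0 0 1;0 0 0 0 0 0 1"}}

```text
clock: 57.42
eef_pos: [383.7, 400.8, 56.7]
tcp_rot: [3.141, 0.001, -3.056]
contact_force: [-0.5, -0.1, -1.7]
opening: 0.409
```

```bash
python3 - <<'E'
from h import *
chain([383,400,26.5,-3.053]); shot("top","t12")
f,c=load("t12"); cv2.imwrite("pics/t12c.png",cv2.resize(f[110:290,100:440],(800,424),interpolation=cv2.INTER_CUBIC))
E
```

```text
t 57.42 tcp [383.7 400.8  56.7] rpy [ 3.141e+00  1.000e-03 -3.056e+00] F [-0.5 -0.1 -1.7] open 0.409
(383, 400, 26.5, -3.053) rz -0.003 shift [ 0.08 -0.08  3.02] len 3.0
```

Lower, release, retreat, and check.

{"op": "apply_moves", "data": {"series": "0.08 -0.08 1.2 0 0 0 1;0 0 1 0 0 0 1;0 0 0.6 0 0 0 1;0 0 0.2 0 0 0 1;0 0 0 0 0 0 1;0 0 0 0 0 0 1;0 0 0 0 0 0 -0.05;0 0 0 0 0 0 -0.05;0 0 0 0 0 0 -0.05;0 0 0 0 0 0 -0.05"}}

```text
clock: 58.3
eef_pos: [382.8, 399.8, 26.0]
tcp_rot: [3.142, 0.0, -3.055]
contact_force: [-0.6, 0.4, -0.1]
opening: 0.521
```

{"op": "apply_moves", "data": {"series": "0 0 -1 0 0 0 -0.05;0 0 -3 0 0 0 -0.05;0 0 -4 0 0 0 -0.05;0 0 -4 0 0 0 -0.05;0 0 -4 0 0 0 -0.05;0 -4 -2 0 0 0 -0.05;0 -4 -2 0 0 0 -0.05;0 -4 0 0 0 0 -0.05;0 -4 0 0 0 0 -0.05;0 0 0 0 0 0 -0.05"}}

```text
clock: 59.13
eef_pos: [395.4, 240.4, 224.3]
tcp_rot: [-3.14, -0.0, -3.058]
contact_force: [-0.3, 0.2, -1.2]
opening: 0.526
```

```bash
python3 - <<'E'
from h import *
state(); shot("top","t13"); f,c=shot("scene","s13"); cv2.imwrite("pics/s13v.png",cv2.resize(f[150:345],(800,279),interpolation=cv2.INTER_CUBIC))
g=cv2.imread("pics/t13.png"); a=cv2.resize(g[110:290,100:440],(700,371),interpolation=cv2.INTER_CUBIC); b=cv2.resize(f[140:345,60:520],(700,312),interpolation=cv2.INTER_CUBIC)
o=np.vstack([a,b]); cv2.imwrite("pics/final.png",cv2.resize(o,(615,600),interpolation=cv2.INTER_AREA)); print(o.shape)
E
```

```text
t 59.13 tcp [395.4 240.4 224.3] rpy [-3.14  -0.    -3.058] F [-0.3  0.2 -1.2] open 0.526
(683, 700, 3)
```

View pics/final.png

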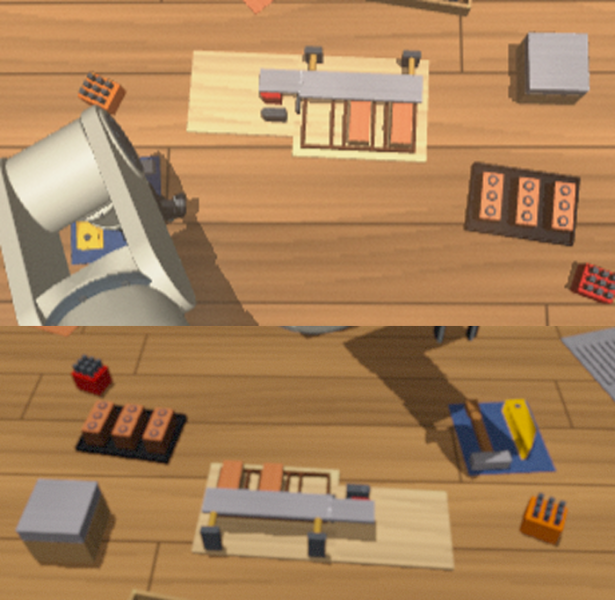

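The final views show the keeper shut over both fresh blocks, three finished blocks face up in the tray, and the wedge and hammer on the mat. The cases and bench block look untouched. I'm handing in.

```bash
python3 -c "
from h import *
state(); print(r.sign_off())"
```

```text
t 59.23 tcp [396.3 244.7 224.4] rpy [ 3.141e+00  1.000e-03 -3.058e+00] F [0.5 0.6 0.3] open 0.528
the job is handed in; nothing more can be done
None
```

The changeover is done and was handed in at 59 s of the 210 s allowed; no verdict comes back. I did it in the order asked:

- **Hammer:** cleared off the holder onto the blue mat.
- **Wedge in:** pushed to its stop, which I felt at about 40 N on the wedge. The keeper stayed back by itself.
- **Finished blocks:** all three are in the black tray, face up.
- **Fresh blocks:** both are seated copper side up in bays 1 and 2. One had been knocked about 4 cm aside during the run, so I located it again before gripping it.
- **Wedge out:** drawn out and laid on the mat with the hammer.

**Last checks:** the top and scene views show the keeper shut over both fresh blocks, three upright finished blocks in the tray, and the wedge and hammer on the mat. By eye, the cases and bench block are unmoved. Before the wedge came out, the fresh blocks measured flat and within about 3 mm of their bay centres.

**What disagreed:**
- The tray's angle read about -5.5° from the top camera and -8.4° from the wrist camera. I placed the blocks at -7°.
- The fence sat about 20 mm further in than I inferred from the text, so I relied on the stop rather than the geometry.
- I viewed 18 pictures against the budget of 14, which is more than the one or two extra allowed.

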